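# Pick screen brackets to sample, cull the faulty ones and hang the set

## Robot

A 6-joint arm with a two-finger parallel gripper is mounted at the origin on the work surface. World frame = base frame: x ahead of the robot, y to its left, z up, the work surface at z = 0. Lengths are in m, angles in degrees, forces in N, time in s.
With the tool pointing down it reaches from about 0.3 to 0.75 m from the base axis. Payload 8.5 kg.
Tool frame: the origin (TCP) lies at the very end of the fingers, on their centre line; the grasp point (between the pads) lies 19 mm behind it; z points along the fingers, y is the line along which they close (so a half turn about z gives the same grasp; the last joint's range is limited). The gripper opens to 85 mm and grips with 20 to 120 N. Pads are 22 mm wide; open, the fingers measure 114 mm over their backs; the gripper's body (76 mm by 85 mm) begins 54 mm behind the grasp point. The pads swing forward as they close: fully open they stand 13 mm farther back than shut.
Start: joints at [54.013, 21.807, 74.336, -0, 83.858, -12.336], TCP at [0.221, 0.504, 0.231] pointing down, gripper open.
Joint ranges: [-178.18, 178.18], [-50.72, 133.34], [12.68, 142.11], [-81.47, 261.47], [9.98, 163.14], [-165.26, 165.26]. Speed limits (degrees/s): [136.94, 136.94, 180, 180, 180, 180].

## Interface

Orientations are given as a 3x3 rotation matrix whose columns are the frame's x, y, z axes.
In Python, from rig import env gives the robot as it stands.
- The arm moves only by the tool move_arm, never from a script. Its argument "plan" is a list of rows, each a list of 7 numbers: the turn, a rotation vector about the tool's x, y, z in degrees, then the shift along the tool's x, y, z in cm, then the gripper command: -1 is shut, 1 is fully open, values between are in proportion. In form: [[ax, ay, az, tx, ty, tz, jaw], ...]. A call has 1 to 5 rows; each row is the pose to reach, as a shift and turn from the pose commanded when the call began, along the tool's axes at that moment; what a row does not reach only later rows make up. A row lasts 1/10 s, in which the tool goes at most 50 mm and 8.59 degrees, less where a joint would pass 70% of its speed; a pose out of reach is approached as far as the arm can. A call with a gripper value outside its range is refused whole. The fingers move at their own pace and stop on an object; "squeeze" is the grip in N (left out, the last holds). Time passes only in rows, so rows that repeat a pose let the fingers close. It gives the time, the measured TCP pose, the force, the opening and the grip force at its end, in the units of the state.
- env.observe(): the state, without advancing time (a new reading comes with each control period).
- env.get_image(name): name is "side" or "top" or "wrist"; returns a dict with "color" (384x512x3 uint8, red, green, blue), "fov_y" (degrees; the focal length in pixels is half the picture's height over the tangent of half this angle, whatever the lens; pixels are square), "cx", "cy" (the principal point, pixels), "R" (3x3) and "t" (3): a world point X has camera coordinates R X + t. Camera axes: x right, y down, z forward; pixel columns grow to the right and rows downward; lengths in m; the calibration is good to about 2 mm. A picture is of the moment at which its call begins. There is no depth.
- env.close_job(): hands the job in; it is judged then, once.
Trained networks look in a picture, given as the dict that the camera call returned (one of the last four; its "shot" number tells which), for a name from the list of things; names that differ only in an ending like _2 or _b are one class to them, and where a whole thing is asked for, a point or a joint stands for the part that bears it (a point fixed in the world has none). Each returns a list of dicts, best first, with "conf" (0 to 1); they miss things now and then, are a little off and sometimes report something else, mostly with a low value. They report only what shows in the picture. A call takes as long as a camera call. They do not tell look-alikes from the thing itself.
- env.outline_of(target, picture): "mask" (384x512 bool, what is visible of it) and "bbox" ([centre column, centre row, width, height] in pixels, round what is visible of it).
- env.tip_of(target, picture): "pixel" ([column, row] in pixels: a listed point, or the origin of a listed thing).
The state is a dict: "time_s": time; "q": joint angles; "qvel": joint speeds; "joint_efforts": joint torques, N m; "position": TCP position; "tool_rot": TCP orientation; "ft_force": force on the tool from outside, world axes, zero at the start; "wrist_torque": the same for the moment, N m; "grip_width": finger opening in m; "gripper_force": force on a finger pad.
Only numpy, scipy, OpenCV 4.12 (cv2) and the standard library are available. Lean on these libraries where they do the work, as an engineer would, in place of code of your own. Each camera call takes 0.05 s, during which the arm holds its last target. There are 200 camera calls.

## Task

Put every faulty bracket of the batch on the blue mat, whatever its foot (snapped short, foot chipped, or blade bent), into the red reject tray, and hang every sound one whose foot has the same shape as the sample on the white pad by its window on the plain hooks. Only when that is done, hang the sample itself on the hook with the yellow mark. Leave the sound brackets of other shapes standing on the mat, and do not disturb the other things on the desk.

Things in the scene. Friction and masses are not known exactly. Their poses are not given: they have to be found in the camera images.
- sq1: Sound bracket of the batch (may be absent): square foot 60 x 60 mm, 6 mm thick; upright blade 56 mm wide (y), 6 mm thick (x), 120 mm high over the underside, with a 28 mm square window centred at (0, 0, 0.072) and a solid top bar above it (z 0.086 to 0.120). Aluminium, 0.18 kg. Origin: centre of the foot's underside, z up.
- sq2: Sound bracket of the batch (may be absent): square foot 60 x 60 mm, 6 mm thick; upright blade 56 mm wide (y), 6 mm thick (x), 120 mm high over the underside, with a 28 mm square window centred at (0, 0, 0.072) and a solid top bar above it (z 0.086 to 0.120). Aluminium, 0.18 kg. Origin: centre of the foot's underside, z up.
- sq_sample: Sample: today's if on the white pad, else stored unused on the grey card, y above 0.42. square foot 60 x 60 mm, 6 mm thick; upright blade 56 mm wide (y), 6 mm thick (x), 120 mm high over the underside, with a 28 mm square window centred at (0, 0, 0.072) and a solid top bar above it (z 0.086 to 0.120). Aluminium, 0.18 kg. Origin: centre of the foot's underside, z up.
- rd1: Sound bracket of the batch (may be absent): round foot 68 mm across, 6 mm thick; upright blade 56 mm wide (y), 6 mm thick (x), 120 mm high over the underside, with a 28 mm square window centred at (0, 0, 0.072) and a solid top bar above it (z 0.086 to 0.120). Aluminium, 0.18 kg. Origin: centre of the foot's underside, z up.
- rd2: Sound bracket of the batch (may be absent): round foot 68 mm across, 6 mm thick; upright blade 56 mm wide (y), 6 mm thick (x), 120 mm high over the underside, with a 28 mm square window centred at (0, 0, 0.072) and a solid top bar above it (z 0.086 to 0.120). Aluminium, 0.18 kg. Origin: centre of the foot's underside, z up.
- rd_sample: Sample: today's if on the white pad, else stored unused on the grey card, y above 0.42. round foot 68 mm across, 6 mm thick; upright blade 56 mm wide (y), 6 mm thick (x), 120 mm high over the underside, with a 28 mm square window centred at (0, 0, 0.072) and a solid top bar above it (z 0.086 to 0.120). Aluminium, 0.18 kg. Origin: centre of the foot's underside, z up.
- cr1: Sound bracket of the batch (may be absent): cross foot, two bars 70 x 22 mm along x and y, 6 mm thick; upright blade 56 mm wide (y), 6 mm thick (x), 120 mm high over the underside, with a 28 mm square window centred at (0, 0, 0.072) and a solid top bar above it (z 0.086 to 0.120). Aluminium, 0.18 kg. Origin: centre of the foot's underside, z up.
- cr2: Sound bracket of the batch (may be absent): cross foot, two bars 70 x 22 mm along x and y, 6 mm thick; upright blade 56 mm wide (y), 6 mm thick (x), 120 mm high over the underside, with a 28 mm square window centred at (0, 0, 0.072) and a solid top bar above it (z 0.086 to 0.120). Aluminium, 0.18 kg. Origin: centre of the foot's underside, z up.
- cr_sample: Sample: today's if on the white pad, else stored unused on the grey card, y above 0.42. cross foot, two bars 70 x 22 mm along x and y, 6 mm thick; upright blade 56 mm wide (y), 6 mm thick (x), 120 mm high over the underside, with a 28 mm square window centred at (0, 0, 0.072) and a solid top bar above it (z 0.086 to 0.120). Aluminium, 0.18 kg. Origin: centre of the foot's underside, z up.
- sq_bad: Faulty bracket of the batch (may be absent): square foot 60 x 60 x 6 mm, blade snapped off short: solid 56 mm wide (y), 6 mm thick (x) up to z 0.058, two stumps above it to 0.070 at most, no window. Origin: centre of the foot's underside, z up.
- rd_bad: Faulty bracket of the batch (may be absent): blade and window as on a sound one (120 mm high, 6 mm thick along x, top bar z 0.086 to 0.120), but its round foot is chipped away to a strip 34 mm (x) by 68 mm (y), 6 mm thick. Origin: centre of the foot's underside, z up.
- cr_bad: Faulty bracket of the batch (may be absent): cross foot 70 mm, blade 6 mm thick (x), bent sideways in its own plane: above z 0.050 it leans 0.5 rad to +y; middle of its top bar at (0, 0.025, 0.097), upper end at (0, 0.034, 0.111). Faces flat and upright. Origin: centre of the foot's underside, z up.
- mat: Blue fixed mat 310 (x) x 330 (y) x 3 mm on which the batch stands. Origin: centre of its underside.
- pad: White fixed pad 100 x 100 x 3 mm beside the mat on which today's sample stands. Origin: centre of its underside.
- tray: Red fixed reject tray, outside 150 (x) x 280 (y) x 45 mm high, walls and floor 4 mm, open on top. Origin: centre of its underside, z up.
- hook0 (a point): The sample hook, marked by a yellow plate and collar at its root. Level round peg 10 mm thick on a fixed rail; point on its axis, midway, 0.205 up. Peg points to -x; tip, bent up 6 mm, ends 0.053 to -x; rail beam (16 mm square, same height) starts 0.032 to +x. Hooks 0.10 apart along y. A hung bracket's blade is square to the peg, its window's centre 9 mm below this point.
- hook1 (a point): Plain hook for brackets in stock. Level round peg 10 mm thick on a fixed rail; point on its axis, midway, 0.205 up. Peg points to -x; tip, bent up 6 mm, ends 0.053 to -x; rail beam (16 mm square, same height) starts 0.032 to +x. Hooks 0.10 apart along y. A hung bracket's blade is square to the peg, its window's centre 9 mm below this point.
- hook2 (a point): Plain hook for brackets in stock. Level round peg 10 mm thick on a fixed rail; point on its axis, midway, 0.205 up. Peg points to -x; tip, bent up 6 mm, ends 0.053 to -x; rail beam (16 mm square, same height) starts 0.032 to +x. Hooks 0.10 apart along y. A hung bracket's blade is square to the peg, its window's centre 9 mm below this point.
- tape: Bystander, to be left where it is: a loose roll of brown tape lying flat, 90 mm across, 24 mm high. Origin: centre of its underside.
- stapler: Bystander, to be left where it is: a blue and black stapler, 130 mm long, 50 mm high. Origin: centre of its underside.
- scanner: Bystander, to be left where it is: a black barcode scanner on its round-footed stand, 190 mm high, foot 90 mm across. Origin: centre of its underside.
- mug: Bystander, to be left where it is: a white mug, 76 mm across, 90 mm high. Origin: centre of its underside.
Not all that is in view belongs to the job. What is shaped like the rd_bad but green is not meant.

How it is judged (in metres and radians):
On the way, in this order (a step that is already met when the one before it is completed fails the run):
1. every faulty bracket is in the red tray and every sound bracket of the sample's shape hangs on a plain hook (x of sq_bad in the frame of tray between -0.085 and 0.085 m and y of sq_bad in the frame of tray between -0.15 and 0.15 m and z of sq_bad in the frame of tray between -0.01 and 0.07 m and linear speed of each of sq_bad, rd_bad, cr_bad below 0.03 m/s and x of rd_bad in the frame of tray between -0.085 and 0.085 m and y of rd_bad in the frame of tray between -0.15 and 0.15 m and z of rd_bad in the frame of tray between -0.01 and 0.07 m and x of cr_bad in the frame of tray between -0.085 and 0.085 m and y of cr_bad in the frame of tray between -0.15 and 0.15 m and z of cr_bad in the frame of tray between -0.01 and 0.07 m and ((world y of each of rd_sample, cr_sample above 0.42 m and ((x of hook1 in the frame of sq1 between -0.038 and 0.038 m and y of hook1 in the frame of sq1 between -0.014 and 0.014 m and z of hook1 in the frame of sq1 between 0.066 and 0.092 m) or (x of hook2 in the frame of sq1 between -0.038 and 0.038 m and y of hook2 in the frame of sq1 between -0.014 and 0.014 m and z of hook2 in the frame of sq1 between 0.066 and 0.092 m)) and linear speed of each of sq1, sq2 below 0.03 m/s and ((x of hook1 in the frame of sq2 between -0.038 and 0.038 m and y of hook1 in the frame of sq2 between -0.014 and 0.014 m and z of hook1 in the frame of sq2 between 0.066 and 0.092 m) or (x of hook2 in the frame of sq2 between -0.038 and 0.038 m and y of hook2 in the frame of sq2 between -0.014 and 0.014 m and z of hook2 in the frame of sq2 between 0.066 and 0.092 m))) or (world y of each of sq_sample, cr_sample above 0.42 m and ((x of hook1 in the frame of rd1 between -0.038 and 0.038 m and y of hook1 in the frame of rd1 between -0.014 and 0.014 m and z of hook1 in the frame of rd1 between 0.066 and 0.092 m) or (x of hook2 in the frame of rd1 between -0.038 and 0.038 m and y of hook2 in the frame of rd1 between -0.014 and 0.014 m and z of hook2 in the frame of rd1 between 0.066 and 0.092 m)) and linear speed of each of rd1, rd2 below 0.03 m/s and ((x of hook1 in the frame of rd2 between -0.038 and 0.038 m and y of hook1 in the frame of rd2 between -0.014 and 0.014 m and z of hook1 in the frame of rd2 between 0.066 and 0.092 m) or (x of hook2 in the frame of rd2 between -0.038 and 0.038 m and y of hook2 in the frame of rd2 between -0.014 and 0.014 m and z of hook2 in the frame of rd2 between 0.066 and 0.092 m))) or (world y of each of sq_sample, rd_sample above 0.42 m and ((x of hook1 in the frame of cr1 between -0.038 and 0.038 m and y of hook1 in the frame of cr1 between -0.014 and 0.014 m and z of hook1 in the frame of cr1 between 0.066 and 0.092 m) or (x of hook2 in the frame of cr1 between -0.038 and 0.038 m and y of hook2 in the frame of cr1 between -0.014 and 0.014 m and z of hook2 in the frame of cr1 between 0.066 and 0.092 m)) and linear speed of each of cr1, cr2 below 0.03 m/s and ((x of hook1 in the frame of cr2 between -0.038 and 0.038 m and y of hook1 in the frame of cr2 between -0.014 and 0.014 m and z of hook1 in the frame of cr2 between 0.066 and 0.092 m) or (x of hook2 in the frame of cr2 between -0.038 and 0.038 m and y of hook2 in the frame of cr2 between -0.014 and 0.014 m and z of hook2 in the frame of cr2 between 0.066 and 0.092 m))))), for 0.2 s.
2. the sample hangs on the hook with the yellow mark (((world y of each of rd_sample, cr_sample above 0.42 m and x of hook0 in the frame of sq_sample between -0.038 and 0.038 m and y of hook0 in the frame of sq_sample between -0.014 and 0.014 m and z of hook0 in the frame of sq_sample between 0.066 and 0.092 m and linear speed of sq_sample below 0.03 m/s) or (world y of each of sq_sample, cr_sample above 0.42 m and x of hook0 in the frame of rd_sample between -0.038 and 0.038 m and y of hook0 in the frame of rd_sample between -0.014 and 0.014 m and z of hook0 in the frame of rd_sample between 0.066 and 0.092 m and linear speed of rd_sample below 0.03 m/s) or (world y of each of sq_sample, rd_sample above 0.42 m and x of hook0 in the frame of cr_sample between -0.038 and 0.038 m and y of hook0 in the frame of cr_sample between -0.014 and 0.014 m and z of hook0 in the frame of cr_sample between 0.066 and 0.092 m and linear speed of cr_sample below 0.03 m/s))), for 0.2 s.
At the end, for the whole second after the job is handed in: Faulty brackets are in the red tray; sound ones of the sample's shape hang at rest on the plain hooks and the sample on the yellow one (peg through window, within 38 mm of the peg's middle); other sound ones stand on the mat (within 0.2 rad) (x of sq_bad in the frame of tray between -0.085 and 0.085 m and y of sq_bad in the frame of tray between -0.15 and 0.15 m and z of sq_bad in the frame of tray between -0.01 and 0.07 m and linear speed of each of sq_bad, rd_bad, cr_bad below 0.03 m/s and x of rd_bad in the frame of tray between -0.085 and 0.085 m and y of rd_bad in the frame of tray between -0.15 and 0.15 m and z of rd_bad in the frame of tray between -0.01 and 0.07 m and x of cr_bad in the frame of tray between -0.085 and 0.085 m and y of cr_bad in the frame of tray between -0.15 and 0.15 m and z of cr_bad in the frame of tray between -0.01 and 0.07 m and ((world y of each of rd_sample, cr_sample above 0.42 m and ((x of hook1 in the frame of sq1 between -0.038 and 0.038 m and y of hook1 in the frame of sq1 between -0.014 and 0.014 m and z of hook1 in the frame of sq1 between 0.066 and 0.092 m) or (x of hook2 in the frame of sq1 between -0.038 and 0.038 m and y of hook2 in the frame of sq1 between -0.014 and 0.014 m and z of hook2 in the frame of sq1 between 0.066 and 0.092 m)) and linear speed of each of sq1, sq2, sq_sample below 0.03 m/s and ((x of hook1 in the frame of sq2 between -0.038 and 0.038 m and y of hook1 in the frame of sq2 between -0.014 and 0.014 m and z of hook1 in the frame of sq2 between 0.066 and 0.092 m) or (x of hook2 in the frame of sq2 between -0.038 and 0.038 m and y of hook2 in the frame of sq2 between -0.014 and 0.014 m and z of hook2 in the frame of sq2 between 0.066 and 0.092 m)) and x of hook0 in the frame of sq_sample between -0.038 and 0.038 m and y of hook0 in the frame of sq_sample between -0.014 and 0.014 m and z of hook0 in the frame of sq_sample between 0.066 and 0.092 m and ((x of rd1 in the frame of mat between -0.17 and 0.17 m and y of rd1 in the frame of mat between -0.18 and 0.18 m and z of rd1 in the frame of mat between -0.005 and 0.012 m and angle between rd1's own z axis and vertical below 0.2 rad) and (x of rd2 in the frame of mat between -0.17 and 0.17 m and y of rd2 in the frame of mat between -0.18 and 0.18 m and z of rd2 in the frame of mat between -0.005 and 0.012 m and angle between rd2's own z axis and vertical below 0.2 rad) and (x of cr1 in the frame of mat between -0.17 and 0.17 m and y of cr1 in the frame of mat between -0.18 and 0.18 m and z of cr1 in the frame of mat between -0.005 and 0.012 m and angle between cr1's own z axis and vertical below 0.2 rad) and (x of cr2 in the frame of mat between -0.17 and 0.17 m and y of cr2 in the frame of mat between -0.18 and 0.18 m and z of cr2 in the frame of mat between -0.005 and 0.012 m and angle between cr2's own z axis and vertical below 0.2 rad))) or (world y of each of sq_sample, cr_sample above 0.42 m and ((x of hook1 in the frame of rd1 between -0.038 and 0.038 m and y of hook1 in the frame of rd1 between -0.014 and 0.014 m and z of hook1 in the frame of rd1 between 0.066 and 0.092 m) or (x of hook2 in the frame of rd1 between -0.038 and 0.038 m and y of hook2 in the frame of rd1 between -0.014 and 0.014 m and z of hook2 in the frame of rd1 between 0.066 and 0.092 m)) and linear speed of each of rd1, rd2, rd_sample below 0.03 m/s and ((x of hook1 in the frame of rd2 between -0.038 and 0.038 m and y of hook1 in the frame of rd2 between -0.014 and 0.014 m and z of hook1 in the frame of rd2 between 0.066 and 0.092 m) or (x of hook2 in the frame of rd2 between -0.038 and 0.038 m and y of hook2 in the frame of rd2 between -0.014 and 0.014 m and z of hook2 in the frame of rd2 between 0.066 and 0.092 m)) and x of hook0 in the frame of rd_sample between -0.038 and 0.038 m and y of hook0 in the frame of rd_sample between -0.014 and 0.014 m and z of hook0 in the frame of rd_sample between 0.066 and 0.092 m and ((x of sq1 in the frame of mat between -0.17 and 0.17 m and y of sq1 in the frame of mat between -0.18 and 0.18 m and z of sq1 in the frame of mat between -0.005 and 0.012 m and angle between sq1's own z axis and vertical below 0.2 rad) and (x of sq2 in the frame of mat between -0.17 and 0.17 m and y of sq2 in the frame of mat between -0.18 and 0.18 m and z of sq2 in the frame of mat between -0.005 and 0.012 m and angle between sq2's own z axis and vertical below 0.2 rad) and (x of cr1 in the frame of mat between -0.17 and 0.17 m and y of cr1 in the frame of mat between -0.18 and 0.18 m and z of cr1 in the frame of mat between -0.005 and 0.012 m and angle between cr1's own z axis and vertical below 0.2 rad) and (x of cr2 in the frame of mat between -0.17 and 0.17 m and y of cr2 in the frame of mat between -0.18 and 0.18 m and z of cr2 in the frame of mat between -0.005 and 0.012 m and angle between cr2's own z axis and vertical below 0.2 rad))) or (world y of each of sq_sample, rd_sample above 0.42 m and ((x of hook1 in the frame of cr1 between -0.038 and 0.038 m and y of hook1 in the frame of cr1 between -0.014 and 0.014 m and z of hook1 in the frame of cr1 between 0.066 and 0.092 m) or (x of hook2 in the frame of cr1 between -0.038 and 0.038 m and y of hook2 in the frame of cr1 between -0.014 and 0.014 m and z of hook2 in the frame of cr1 between 0.066 and 0.092 m)) and linear speed of each of cr1, cr2, cr_sample below 0.03 m/s and ((x of hook1 in the frame of cr2 between -0.038 and 0.038 m and y of hook1 in the frame of cr2 between -0.014 and 0.014 m and z of hook1 in the frame of cr2 between 0.066 and 0.092 m) or (x of hook2 in the frame of cr2 between -0.038 and 0.038 m and y of hook2 in the frame of cr2 between -0.014 and 0.014 m and z of hook2 in the frame of cr2 between 0.066 and 0.092 m)) and x of hook0 in the frame of cr_sample between -0.038 and 0.038 m and y of hook0 in the frame of cr_sample between -0.014 and 0.014 m and z of hook0 in the frame of cr_sample between 0.066 and 0.092 m and ((x of sq1 in the frame of mat between -0.17 and 0.17 m and y of sq1 in the frame of mat between -0.18 and 0.18 m and z of sq1 in the frame of mat between -0.005 and 0.012 m and angle between sq1's own z axis and vertical below 0.2 rad) and (x of sq2 in the frame of mat between -0.17 and 0.17 m and y of sq2 in the frame of mat between -0.18 and 0.18 m and z of sq2 in the frame of mat between -0.005 and 0.012 m and angle between sq2's own z axis and vertical below 0.2 rad) and (x of rd1 in the frame of mat between -0.17 and 0.17 m and y of rd1 in the frame of mat between -0.18 and 0.18 m and z of rd1 in the frame of mat between -0.005 and 0.012 m and angle between rd1's own z axis and vertical below 0.2 rad) and (x of rd2 in the frame of mat between -0.17 and 0.17 m and y of rd2 in the frame of mat between -0.18 and 0.18 m and z of rd2 in the frame of mat between -0.005 and 0.012 m and angle between rd2's own z axis and vertical below 0.2 rad))))); the robot touches nothing.
It fails at once if a bystander (tape, stapler, scanner, mug) is moved by more than 40 mm (distance of any of tape, stapler, scanner, mug from where it was at the start of the episode above 0.04 m).
Of sq1, sq2 only 1 to 2 are there at a start; the rules pass over those that are not, and their reading is None.
Of rd1, rd2 only 1 to 2 are there at a start; the rules pass over those that are not, and their reading is None.
Of cr1, cr2 only 1 to 2 are there at a start; the rules pass over those that are not, and their reading is None.
Of sq_bad, rd_bad, cr_bad only 2 to 3 are there at a start; the rules pass over those that are not, and their reading is None.
At some moment in a run one of sq1, sq2, rd1, rd2, cr1, cr2, sq_bad, rd_bad, cr_bad may be knocked a few centimetres aside while the robot is not near it.
It also fails if it takes over 210 s, if anything falls off the work surface, if the arm or the gripper's body presses on something with over 40 N, if the wrist force passes 120 N, or if a joint passes its speed limit or range.

## Working session

There is one attempt and no reset: what is moved stays moved. The work goes in short steps, Python scripts to look and compute and a tool call to move; the robot and the scene stay as the last step left them, time stands still between calls to the robot, and variables do not carry over. Pictures are saved under pics/ and viewed, at most 16 in all, crops included, and the job is handed in when it is done.

Besides the shell and the picture viewer there is one more tool, called after ">>>" as a command line: name --pt "numbers of a row" for each row, then --argument value for the rest. move_arm: Moves the arm, as the interface text tells. Its arguments: {"type":"object","properties":{"plan":{"type":"array"},"squeeze":{"type":"number"}},"required":["plan"]}

```bash
ls; mkdir -p pics; python3 - <<'E'
from rig import env
import cv2,numpy as np
o=env.observe();print(o['time_s'],o['position'],o['tool_rot'],o['grip_width'])
for n in ["side","top","wrist"]:
    p=env.get_image(n);cv2.imwrite(f'pics/{n}0.png',p['color'][:,:,::-1]);print(n,p['fov_y'],p['cx'],p['cy'],np.round(p['R'],3).tolist(),np.round(p['t'],3),p['shot'])
E
```

```text
pics
0.0 [0.22046449 0.50356346 0.23071778] [[-9.16014526e-01  4.01144141e-01 -8.74967127e-04]
 [ 4.01144954e-01  9.16013857e-01 -1.15744608e-03]
 [ 3.37179300e-04 -1.41122607e-03 -9.99998947e-01]] 0.08575677393399227
side 47.976510505278476 257.353837645014 197.59018178514893 [[0.92, -0.392, 0.01], [-0.282, -0.679, -0.678], [0.273, 0.621, -0.735]] [-0.504  0.24   1.276] 1
top 49.58907550132337 258.1072920204186 196.6022798507685 [[-0.027, -1.0, 0.005], [-0.986, 0.026, -0.166], [0.165, -0.01, -0.986]] [-0.019  0.54   1.323] 2
wrist 65.74649321320781 251.06956306761603 189.66282002178215 [[0.401, 0.916, -0.002], [0.883, -0.386, 0.268], [0.245, -0.109, -0.963]] [-0.549 -0.035  0.38 ] 3
```

View pics/side0.png

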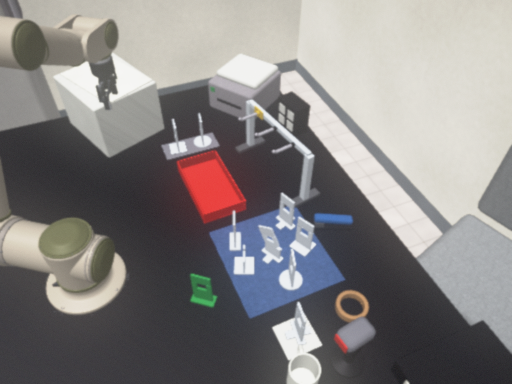

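View pics/top0.png

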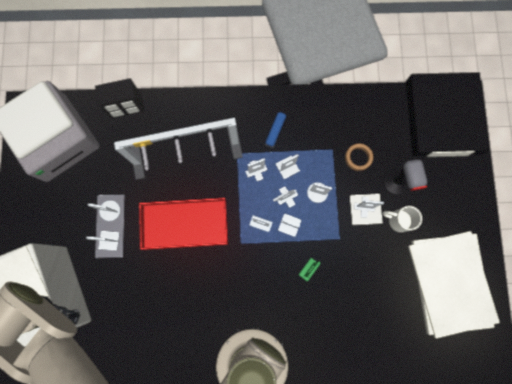

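Top view: six brackets on the mat around (240-335,155-240); round and square samples stored on the grey card at (108,210)/(107,240); tray at (185,223); hooks with the yellow one leftmost at (143,143). Zoom in.

```bash
python3 - <<'E'
import cv2,numpy as np
t=cv2.imread('pics/top0.png');s=cv2.imread('pics/side0.png')
a=cv2.resize(t[145:250,235:395],(800,525),interpolation=cv2.INTER_CUBIC)
b=cv2.resize(s[185:365,200:350],(500,600),interpolation=cv2.INTER_CUBIC)
cv2.imwrite('pics/a.png',a);cv2.imwrite('pics/b.png',b)
E
cat > h.py <<'E'
from rig import env
import cv2,numpy as np
def pix(p,X):
    f=192/np.tan(np.radians(p['fov_y']/2));c=np.asarray(p['R'])@np.asarray(X).T+np.asarray(p['t'])[:,None] if np.ndim(X)>1 else np.asarray(p['R'])@X+p['t']
    return np.array([p['cx']+f*c[0]/c[2],p['cy']+f*c[1]/c[2]]).T
def ray(p,uv):
    f=192/np.tan(np.radians(p['fov_y']/2));R=np.asarray(p['R'])
    return -R.T@p['t'],R.T@np.array([(uv[0]-p['cx'])/f,(uv[1]-p['cy'])/f,1])
def at_z(p,uv,z):
    o,d=ray(p,uv);return o+d*(z-o[2])/d[2]
E
python3 - <<'E'
from h import *
P={n:env.get_image(n) for n in ['top','side']}
for t,z in [('mat',0.003),('pad',.003),('tray',.0),('hook0',.205),('hook1',.205),('hook2',.205)]+[(k,.003) for k in ['sq1','rd1','cr1','sq_bad','rd_bad','cr_bad','cr_sample','sq_sample','rd_sample']]:
    for n in P:
        r=env.tip_of(t,P[n])
        print(t,n,[(round(d['conf'],2),np.round(d['pixel']).tolist(),np.round(at_z(P[n],d['pixel'],z)[:2],3).tolist()) for d in r[:5]])
E
```

```text
mat top [(0.96, [287.0, 196.0], [0.546, -0.131])]
mat side [(0.7, [272.0, 252.0], [0.544, -0.126])]
pad top [(0.84, [364.0, 209.0], [0.494, -0.39])]
pad side [(0.61, [294.0, 338.0], [0.482, -0.404])]
tray top [(0.89, [186.0, 225.0], [0.457, 0.212])]
tray side [(0.89, [208.0, 186.0], [0.453, 0.225]), (0.41, [296.0, 333.0], [0.497, -0.392])]
hook0 top [(0.94, [142.0, 151.0], [0.658, 0.306]), (0.94, [180.0, 144.0], [0.675, 0.195]), (0.94, [212.0, 139.0], [0.689, 0.1])]
hook0 side [(0.91, [253.0, 116.0], [0.652, 0.291]), (0.83, [268.0, 132.0], [0.665, 0.192]), (0.79, [282.0, 145.0], [0.681, 0.113]), (0.37, [245.0, 267.0], [0.399, -0.27])]
hook1 top [(0.94, [142.0, 151.0], [0.658, 0.306]), (0.94, [180.0, 144.0], [0.675, 0.195]), (0.94, [212.0, 139.0], [0.689, 0.1])]
hook1 side [(0.91, [253.0, 116.0], [0.652, 0.291]), (0.83, [268.0, 132.0], [0.665, 0.192]), (0.79, [282.0, 145.0], [0.681, 0.113]), (0.37, [245.0, 267.0], [0.399, -0.27])]
hook2 top [(0.94, [142.0, 151.0], [0.658, 0.306]), (0.94, [180.0, 144.0], [0.675, 0.195]), (0.94, [212.0, 139.0], [0.689, 0.1])]
hook2 side [(0.91, [253.0, 
[... 882 characters left out ...]
.0], [0.451, -0.044])]
cr_bad top [(0.78, [284.0, 194.0], [0.555, -0.124])]
cr_bad side [(0.79, [271.0, 255.0], [0.538, -0.134]), (0.5, [203.0, 144.0], [0.508, 0.451])]
cr_sample top [(0.67, [365.0, 207.0], [0.5, -0.394]), (0.6, [109.0, 210.0], [0.515, 0.47])]
cr_sample side [(0.69, [295.0, 333.0], [0.491, -0.393])]
sq_sample top [(0.86, [110.0, 237.0], [0.424, 0.465]), (0.71, [212.0, 142.0], [0.743, 0.12]), (0.32, [285.0, 196.0], [0.547, -0.126])]
sq_sample side [(0.71, [179.0, 148.0], [0.415, 0.464])]
rd_sample top [(0.67, [108.0, 209.0], [0.517, 0.473]), (0.45, [179.0, 146.0], [0.733, 0.234]), (0.32, [288.0, 199.0], [0.536, -0.135])]
rd_sample side [(0.78, [203.0, 144.0], [0.508, 0.448])]
```

View pics/a.png

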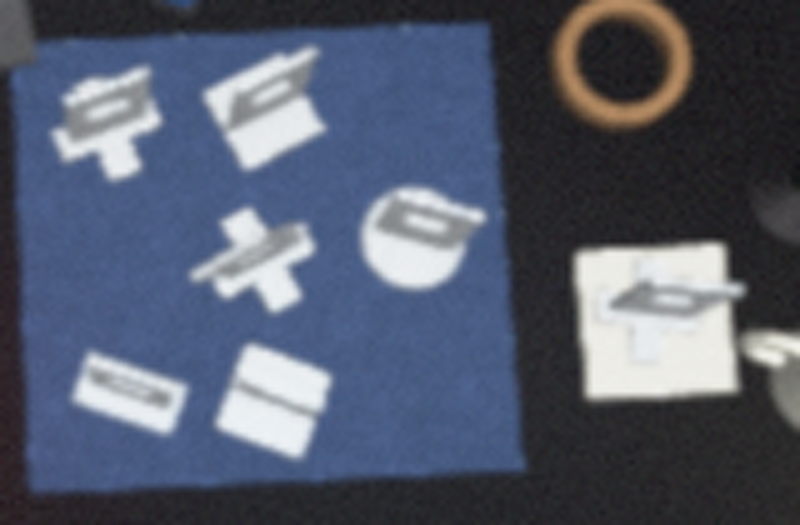

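View pics/b.png

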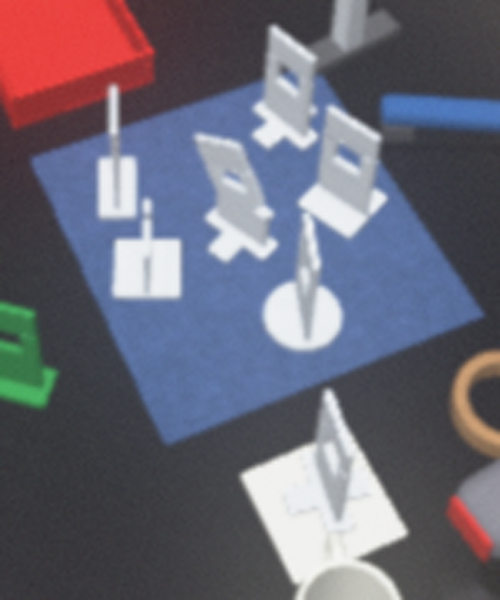

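Picture a/b: the pad sample is a cross; on the mat: sound cross (upper left), sound square, sound round (stay), and faults: bent cross (centre), strip-foot rd_bad (lower left), snapped sq_bad (lower middle). Now fit poses by silhouette.

```bash
cat >> h.py <<'E'
from scipy.optimize import minimize
def box(x0,x1,y0,y1,z0,z1): return np.array([[x,y,z] for x in (x0,x1) for y in (y0,y1) for z in (z0,z1)])/1000
WB=[box(-3,3,-28,-14,58,86),box(-3,3,14,28,58,86),box(-3,3,-28,28,0,58),box(-3,3,-28,28,86,120)]
CR=[box(-35,35,-11,11,0,6),box(-11,11,-35,35,0,6)]
a=np.linspace(0,2*np.pi,25)[:-1];circ=np.c_[np.cos(a)*.034,np.sin(a)*.034]
def bent():
    B=[]
    for b in WB[:2]+WB[3:]+[box(-3,3,-28,28,50,58)]:
        b=b.copy();y,z=b[:,1].copy(),b[:,2]-.05
        s,c=np.sin(.5),np.cos(.5);b[:,1]=y*c+z*s;b[:,2]=.05-y*s+z*c;B.append(b)
    return B
M=dict(cr=CR+WB,rd_bad=[box(-17,17,-34,34,0,6)]+WB,sq_bad=[box(-30,30,-30,30,0,6),box(-3,3,-28,28,0,60)],
  cr_bad=CR+[box(-3,3,-28,28,0,52)]+bent())
# hooks: three pegs, rail frame at hook0 axis point (origin), y to hook1 is -0.1
PEG=[box(-53,32,-100*i-5,-100*i+5,-5,5) for i in range(3)]+[box(32,48,-270,70,-8,8)]
K=4
def render(p,parts,x,y,yaw,z):
    c,s=np.cos(yaw),np.sin(yaw);R=np.array([[c,-s,0],[s,c,0],[0,0,1]])
    m=np.zeros((384*K,512*K),np.uint8)
    for b in parts:
        uv=pix(p,b@R.T+[x,y,z]);uv=(uv+.5)*K-.5
        cv2.fillConvexPoly(m,cv2.convexHull(np.round(uv*16).astype(np.int32)),1,shift=4)
    return cv2.resize(m.astype(np.float32),(512,384),interpolation=cv2.INTER_AREA)
def fit(parts,views,x,y,z,yaws,prior=0):
    def cost(v):
        t=0
        for p,m in views:
            r=render(p,parts,v[0]/100,v[1]/100,v[2]/10,z)
            t+=1-np.minimum(r,m).sum()/np.maximum(r,m).sum()
        return t/len(views)
    best=None
    for w in yaws:
        o=minimize(cost,[x*100,y*100,w*10],method='Nelder-Mead',options=dict(initial_simplex=np.array([[x*100,y*100,w*10]]*4)+np.array([[0,0,0],[1,0,0],[0,1,0],[0,0,1.5]]),xatol=.02,fatol=1e-4))
        if best is None or o.fun<best.fun: best=o
    return best.x[0]/100,best.x[1]/100,best.x[2]/10,best.fun
def near(p,name,x,y,z=.05,rad=30):
    u=pix(p,np.array([x,y,z]));L=[d for d in env.outline_of(name,p) if np.hypot(*(np.array(d['bbox'][:2])-u))<rad]
    return L[0]['mask'].astype(np.float32) if L else None
def locate(name,model,x,y,P,z=.003,yaws=np.radians([-75,-45,-15,15,45,75])):
    V=[(p,m) for p in P if (m:=near(p,name,x,y)) is not None]
    if not V: return None
    out=fit(M[model],V,x,y,z,yaws)
    return np.round(out[:2],4),round(np.degrees(out[2]),1),round(out[3],3),len(V)
E
python3 - <<'E'
from h import *
P=[env.get_image('top'),env.get_image('side')]
Y=np.radians([-165,-135,-105,-75,-45,-15,15,45,75,105,135,165])
for n,m,x,y in [('cr1','cr',.63,-.032),('cr_sample','cr',.495,-.394),('rd_bad','rd_bad',.455,-.04),('sq_bad','sq_bad',.448,-.137),('cr_bad','cr_bad',.547,-.13)]:
    for Q in ([P[0]],[P[1]],P): print(n,locate(n,m,x,y,Q,yaws=Y if n=='cr_bad' else np.radians([-75,-45,-15,15,45,75])))
for p in P:
    for d in env.outline_of('hook0',p): print(d['conf'],np.round(d['bbox']),d['mask'].sum())
V=[(p,np.max([d['mask'] for d in env.outline_of('hook0',p) if d['conf']>.6],axis=0).astype(np.float32)) for p in P]
cv2.imwrite('pics/m.png',np.hstack([V[0][1][100:200,80:260],V[1][1][60:210,220:340][:100]])*255)
d=env.outline_of('tray',P[0])[0];print('tray',cv2.minAreaRect(np.argwhere(d['mask'])[:,::-1].astype(np.float32)))
E
```

```text
cr1 (array([ 0.6374, -0.0304]), np.float64(20.3), np.float64(0.14), 1)
cr1 (array([ 0.6343, -0.0333]), np.float64(18.8), np.float64(0.139), 1)
cr1 (array([ 0.6362, -0.031 ]), np.float64(19.7), np.float64(0.153), 2)
cr_sample None
cr_sample (array([ 0.4985, -0.3941]), np.float64(-9.3), np.float64(0.117), 1)
cr_sample (array([ 0.4985, -0.3941]), np.float64(-9.3), np.float64(0.117), 1)
rd_bad (array([ 0.4555, -0.0397]), np.float64(-21.5), np.float64(0.118), 1)
rd_bad (array([ 0.4526, -0.043 ]), np.float64(-20.6), np.float64(0.16), 1)
rd_bad (array([ 0.4535, -0.0412]), np.float64(-20.7), np.float64(0.17), 2)
sq_bad (array([ 0.4498, -0.1371]), np.float64(-29.9), np.float64(0.208), 1)
sq_bad (array([ 0.4483, -0.1333]), np.float64(-22.4), np.float64(0.28), 1)
sq_bad (array([ 0.4484, -0.1354]), np.float64(-22.7), np.float64(0.247), 2)
cr_bad (array([ 0.5438, -0.1326]), np.float64(27.7), np.float64(0.177), 1)
cr_bad (array([ 0.541 , -0.1342]), np.float64(26.1), np.float64(0.144), 1)
cr_bad (array([ 0.5423, -0.1327]), np.float64(26.6), np.float64(0.173), 2)
0.9 [177. 150. 128.  64.] 2113
0.97 [277. 154.  79. 107.] 1728
tray ((183.188720703125, 223.01947021484375), (47.968902587890625, 87.20484161376953), 86.42366790771484)[ WARN:0@47.614] global loadsave.cpp:1063 imwrite_ Unsupported depth image for selected encoder is fallbacked to CV_8U.
```

View pics/m.png

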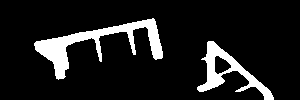

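```bash
python3 - <<'E'
from h import *
P=[env.get_image('top'),env.get_image('side')]
V=[(p,env.outline_of('hook0',p)[0]['mask'].astype(np.float32)) for p in P]
F=PEG+[box(32,48,55,71,-205,0),box(32,48,-271,-255,-205,0)]
for parts in (PEG,F):
  for Q in ([V[0]],[V[1]],V):
    r=fit(parts,Q,.657,.298,.205,np.radians([2,10]));print(np.round(r,4),np.degrees(r[2]))
x,y,w,_=r
for p,_ in V:
    print([np.round(pix(p,np.array([x+.1*i*np.sin(w),y-.1*i*np.cos(w),.205]))) for i in range(3)])
print(at_z(P[0],[183.2,223],.04))
W=env.get_image('wrist');o=env.observe()
R=np.array(o['tool_rot']);Rw=np.array(W['R']);print(np.round(R.T@Rw.T,3),np.round(R.T@(-Rw.T@W['t']-o['position']),4))
E
```

```text
[0.6522 0.3    0.1913 0.4726] 10.963047099385511
[0.648  0.2978 0.1934 0.6199] 11.078322642491298
[0.6518 0.2996 0.1876 0.5563] 10.74668619613907
[0.6525 0.2999 0.19   0.3415] 10.88339152776735
[0.6488 0.2966 0.1945 0.3722] 11.144129996732731
[0.6518 0.299  0.1921 0.3667] 11.006500982716819
[array([145., 153.]), array([178., 146.]), array([211., 139.])]
[array([252., 115.]), array([268., 130.]), array([286., 147.])]
[0.45962062 0.2131857  0.04      ]
[[-0.    -0.963 -0.269]
 [ 1.    -0.    -0.   ]
 [ 0.    -0.269  0.963]] [ 0.0684 -0.0005 -0.1437]
```

```bash
cat > plan.py <<'E'
from h import *
def R_of(f):
    c,s=np.cos(f),np.sin(f);return np.array([[-s,c,0],[c,s,0],[0,0,-1.]])
def plan(W,start=None):
    o=env.observe();p=np.array(o['position']);R=np.array(o['tool_rot'])
    f=np.arctan2(R[1,1],R[0,1]);print('t',o['time_s'],'from',np.round(p,3),round(np.degrees(f),1),round(o['grip_width'],3))
    if start is not None: p,f=np.array(start[:3]),np.radians(start[3])
    for w in W:
        t=np.array(w[:3]);g=np.radians(w[3])
        d=np.linalg.norm(t-p);n=max(1,int(np.ceil(max(d/.2,abs(g-f)/np.radians(34)))))
        for i in range(n):
            q=p+(t-p)/(n-i);h=f+(g-f)/(n-i)
            e=R_of(f).T@(q-p)*100;r=np.degrees(f-h)
            k=min(5,int(np.ceil(max(np.linalg.norm(e)/4.5,abs(r)/8)))+1)
            print([0,0,round(r,1),*[round(v,1)+0. for v in e],w[4]],'x',k)
            f=f-np.radians(round(r,1));p=p+R_of(f if 0 else f+np.radians(round(r,1)))@np.round(e,1)/100
    print('end',np.round(p,4),round(np.degrees(f),1))
E
python3 -c "
from plan import *
plan([(.4535,-.041,.24,-21,0),(.4535,-.041,.094,-21,0)])"
```

```text
t 3.35 from [0.221 0.504 0.231] 66.3 0.086
[0, 0, np.float64(29.1), np.float64(-14.4), np.float64(-13.5), np.float64(-0.3), 0] x 5
[0, 0, np.float64(29.1), np.float64(-19.2), np.float64(-4.8), np.float64(-0.3), 0] x 5
[0, 0, np.float64(29.1), np.float64(-19.1), np.float64(5.1), np.float64(-0.3), 0] x 5
[0, 0, np.float64(0.0), np.float64(0.0), np.float64(-0.1), np.float64(14.6), 0] x 5
end [ 0.453  -0.041   0.0943] -21.0
```

>>> move_arm --pt "0 0 29.1 -14.4 -13.5 -0.3 0" --pt "0 0 29.1 -14.4 -13.5 -0.3 0" --pt "0 0 29.1 -14.4 -13.5 -0.3 0" --pt "0 0 29.1 -14.4 -13.5 -0.3 0" --pt "0 0 29.1 -14.4 -13.5 -0.3 0" --squeeze 60

```text
time_s: 3.85
position: [0.3001, 0.3188, 0.2347]
tool_rot: [[-0.599, 0.8, 0.001], [0.8, 0.599, -0.001], [-0.001, 0.0, -1.0]]
ft_force: [-0.7, 0.9, -0.1]
grip_width: 0.0425
gripper_force: 0.0
```

>>> move_arm --pt "0 0 29.1 -19.2 -4.8 -0.3 0" --pt "0 0 29.1 -19.2 -4.8 -0.3 0" --pt "0 0 29.1 -19.2 -4.8 -0.3 0" --pt "0 0 29.1 -19.2 -4.8 -0.3 0" --pt "0 0 29.1 -19.2 -4.8 -0.3 0"

```text
time_s: 4.35
position: [0.3786, 0.1367, 0.2375]
tool_rot: [[-0.134, 0.991, 0.001], [0.991, 0.134, -0.001], [-0.001, 0.001, -1.0]]
ft_force: [0.1, 0.5, 0.2]
grip_width: 0.0429
gripper_force: 0.0
```

>>> move_arm --pt "0 0 29.1 -19.1 5.1 -0.3 0" --pt "0 0 29.1 -19.1 5.1 -0.3 0" --pt "0 0 29.1 -19.1 5.1 -0.3 0" --pt "0 0 29.1 -19.1 5.1 -0.3 0" --pt "0 0 29.1 -19.1 5.1 -0.3 0"

```text
time_s: 4.85
position: [0.456, -0.0448, 0.24]
tool_rot: [[0.362, 0.932, 0.001], [0.932, -0.362, -0.001], [-0.001, 0.001, -1.0]]
ft_force: [0.9, -0.2, 0.4]
grip_width: 0.0428
gripper_force: 0.0
```

```bash
python3 - <<'E'
from plan import *
P=[env.get_image(n) for n in('top','side','wrist')]
cv2.imwrite('pics/w1.png',P[2]['color'][:,:,::-1])
for n,x,y in[('rd_bad',.4535,-.041),('sq_bad',.449,-.136),('cr_bad',.5423,-.133)]:
    for Q in([P[2]],P): print(n,locate(n,n,x,y,Q,yaws=np.radians([-30,-5,25])))
plan([(.4535,-.041,.094,-21,0)])
E
```

```text
rd_bad None
rd_bad (array([ 0.453 , -0.0419]), np.float64(-21.7), np.float64(0.402), 2)
sq_bad (array([ 0.445 , -0.1379]), np.float64(-22.8), np.float64(0.059), 1)
sq_bad (array([ 0.4449, -0.1376]), np.float64(-22.3), np.float64(0.252), 3)
cr_bad (array([ 0.541 , -0.1334]), np.float64(26.2), np.float64(0.053), 1)
cr_bad (array([ 0.541 , -0.1334]), np.float64(26.1), np.float64(0.1), 2)
t 5.6 from [ 0.454 -0.041  0.24 ] -20.9 0.043
[0, 0, np.float64(0.1), np.float64(0.0), np.float64(0.0), np.float64(14.6), 0] x 5
end [ 0.4539 -0.0413  0.0943] -21.0
```

View pics/w1.png

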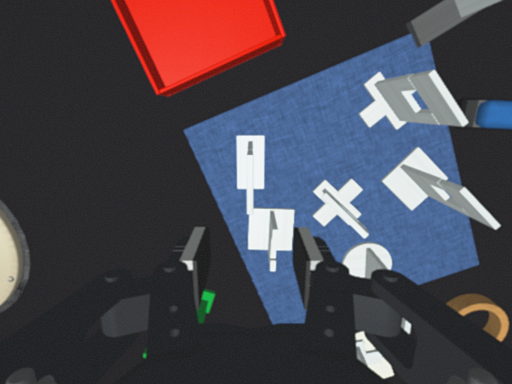

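Wrist picture: rd_bad at (250,165), sq_bad at (271,230), bent cross at (340,205), sound cross at (400,100), consistent with the fits. Descend, grip, lift.

>>> move_arm --pt "0 0 0 0 0 14.6 0" --pt "0 0 0 0 0 14.6 0" --pt "0 0 0 0 0 14.6 0" --pt "0 0 0 0 0 14.6 0" --pt "0 0 0 0 0 14.6 0"

```text
time_s: 6.1
position: [0.4544, -0.0416, 0.0952]
tool_rot: [[0.358, 0.934, -0.0], [0.934, -0.358, 0.0], [0.0, -0.0, -1.0]]
ft_force: [0.9, -0.2, -0.2]
grip_width: 0.0428
gripper_force: 0.0
```

>>> move_arm --pt "0 0 0 0 0 0 -1" --pt "0 0 0 0 0 0 -1" --pt "0 0 0 0 0 0 -1" --pt "0 0 0 0 0 0 -1" --pt "0 0 0 0 0 0 -1"

```text
time_s: 6.6
position: [0.4537, -0.0412, 0.096]
tool_rot: [[0.357, 0.934, 0.001], [0.934, -0.357, -0.0], [-0.0, 0.001, -1.0]]
ft_force: [-5.4, 1.8, 11.8]
grip_width: 0.0048
gripper_force: 59.0
```

>>> move_arm --pt "0 0 0 0 0 -5 -1" --pt "0 0 0 0 0 -16 -1" --pt "0 0 0 0 0 -16 -1" --pt "0 0 0 0 0 -16 -1" --pt "0 0 0 0 0 -16 -1"

```text
time_s: 7.1
position: [0.4542, -0.0414, 0.256]
tool_rot: [[0.358, 0.934, 0.004], [0.934, -0.357, -0.001], [0.0, 0.004, -1.0]]
ft_force: [0.4, 0.7, -2.6]
grip_width: 0.0049
gripper_force: 59.6
```

```bash
python3 - <<'E'
from plan import *
w=np.radians(3.6)
def T(u):
    # tray long axis from the picture
    return np.array([.4596,.2132])+u*np.array([0,1.])
x,y=T(.085)
plan([(x,y,.25,0,-1),(x,y,.115,0,-1),(x,y,.115,0,0),(x,y,.25,0,0)])
P=env.get_image('top');d=env.outline_of('tray',P)[0]
b=cv2.boxPoints(cv2.minAreaRect(np.argwhere(d['mask'])[:,::-1].astype(np.float32)))
print([np.round(at_z(P,q,.045)[:2],3) for q in b])
E
```

```text
t 7.1 from [ 0.454 -0.041  0.256] -20.9 0.005
[0, 0, np.float64(-10.5), np.float64(16.0), np.float64(-5.8), np.float64(0.3), -1] x 5
[0, 0, np.float64(-10.4), np.float64(16.7), np.float64(-2.8), np.float64(0.3), -1] x 5
[0, 0, np.float64(-0.0), np.float64(0.0), np.float64(0.0), np.float64(13.5), -1] x 4
[0, 0, np.float64(-0.0), np.float64(0.0), np.float64(0.0), np.float64(0.0), 0] x 2
[0, 0, np.float64(-0.0), np.float64(0.0), np.float64(0.0), np.float64(-13.5), 0] x 5
end [0.46  0.298 0.25 ] -0.0
[array([0.531, 0.36 ]), array([0.543, 0.071]), array([0.385, 0.063]), array([0.374, 0.347])]
```

>>> move_arm --pt "0 0 -10.5 16 -5.8 0.3 -1" --pt "0 0 -10.5 16 -5.8 0.3 -1" --pt "0 0 -10.5 16 -5.8 0.3 -1" --pt "0 0 -10.5 16 -5.8 0.3 -1" --pt "0 0 -10.5 16 -5.8 0.3 -1"

```text
time_s: 7.7
position: [0.4559, 0.131, 0.2492]
tool_rot: [[0.178, 0.984, -0.004], [0.984, -0.178, 0.0], [-0.001, -0.004, -1.0]]
ft_force: [-0.6, -1.3, -2.2]
grip_width: 0.0048
gripper_force: 59.6
```

>>> move_arm --pt "0 0 -10.4 16.4 -2.8 0.3 -1" --pt "0 0 -10.4 16.4 -2.8 0.3 -1" --pt "0 0 -10.4 16.4 -2.8 0.3 -1" --pt "0 0 -10.4 16.4 -2.8 0.3 -1" --pt "0 0 -10.4 16.4 -2.8 0.3 -1"

```text
time_s: 8.2
position: [0.4589, 0.2958, 0.2465]
tool_rot: [[-0.001, 1.0, -0.003], [1.0, 0.001, -0.001], [-0.001, -0.003, -1.0]]
ft_force: [1.0, -0.0, -2.2]
grip_width: 0.0046
gripper_force: 59.6
```

>>> move_arm --pt "0 0 0 0 0 5 -1" --pt "0 0 0 0 0 10 -1" --pt "0 0 0 0 0 14 -1" --pt "0 0 0 0 0 14.8 -1" --pt "0 0 0 0 0 14.8 -1"

```text
time_s: 8.7
position: [0.4593, 0.2931, 0.0998]
tool_rot: [[0.003, 1.0, -0.003], [1.0, -0.003, -0.002], [-0.002, -0.003, -1.0]]
ft_force: [0.2, 0.7, -1.3]
grip_width: 0.0048
gripper_force: 59.6
```

>>> move_arm --pt "0 0 0 0 0 0 -1" --pt "0 0 0 0 0 0 0" --pt "0 0 0 0 0 0 0" --pt "0 0 0 0 0 0 0" --pt "0 0 0 0 0 0 0"

```text
time_s: 9.2
position: [0.4593, 0.2952, 0.1006]
tool_rot: [[0.001, 1.0, 0.001], [1.0, -0.001, 0.0], [0.0, 0.001, -1.0]]
ft_force: [-0.4, 0.4, -0.1]
grip_width: 0.0425
gripper_force: 0.0
```

>>> move_arm --pt "0 0 0 0 0 -3 0" --pt "0 0 0 0 0 -8 0" --pt "0 0 0 0 0 -14 0" --pt "0 0 0 0 0 -15 0" --pt "0 0 0 0 0 -15 0"

```text
time_s: 9.7
position: [0.4601, 0.2956, 0.2537]
tool_rot: [[0.001, 1.0, 0.006], [1.0, -0.001, 0.002], [0.002, 0.006, -1.0]]
ft_force: [-0.3, 0.5, -1.0]
grip_width: 0.0428
gripper_force: 0.0
```

```bash
python3 - <<'E'
from plan import *
P=[env.get_image(n) for n in('top','side')]
print(locate('cr_bad','cr_bad',.541,-.1335,P,yaws=np.radians([5,26])))
print(locate('sq_bad','sq_bad',.445,-.137,P,yaws=np.radians([-30,-5])))
print(locate('cr1','cr',.635,-.032,P,yaws=np.radians([-5,20])))
for p in P: print([(round(d['conf'],2),np.round(d['bbox'])) for d in env.outline_of('rd_bad',p)])
cv2.imwrite('pics/t2.png',P[1]['color'][100:300,130:350,::-1])
plan([(.530,-.111,.25,26.3,0),(.530,-.111,.087,26.3,0)])
E
```

```text
(array([ 0.5423, -0.1325]), np.float64(25.8), np.float64(0.133), 2)
(array([ 0.4456, -0.1361]), np.float64(-22.7), np.float64(0.098), 2)
(array([ 0.6367, -0.0306]), np.float64(17.1), np.float64(0.178), 2)
[(0.66, array([309., 269.,  19.,  22.])), (0.63, array([162., 224.,  22.,   9.]))]
[(0.87, array([205., 291.,  27.,  31.])), (0.59, array([205., 163.,  11.,  28.])), (0.59, array([212., 185.,  74.,  76.]))]
t 10.2 from [0.459 0.295 0.25 ] -0.1 0.043
[0, 0, np.float64(-8.8), np.float64(-13.5), np.float64(2.4), np.float64(0.0), 0] x 5
[0, 0, np.float64(-8.8), np.float64(-13.8), np.float64(0.3), np.float64(0.0), 0] x 5
[0, 0, np.float64(-8.8), np.float64(-13.6), np.float64(-1.9), np.float64(0.0), 0] x 5
[0, 0, np.float64(0.0), np.float64(0.0), np.float64(0.0), np.float64(16.3), 0] x 5
end [ 0.5299 -0.1112  0.0868] 26.3
```

View pics/t2.png

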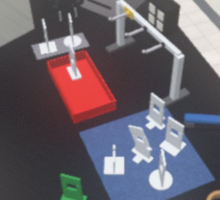

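rd_bad stands in the tray (crop (73,70)). The rest is unmoved. Now cr_bad.

>>> move_arm --pt "0 0 -8.8 -13.5 2.4 0 0" --pt "0 0 -8.8 -13.5 2.4 0 0" --pt "0 0 -8.8 -13.5 2.4 0 0" --pt "0 0 -8.8 -13.5 2.4 0 0" --pt "0 0 -8.8 -13.5 2.4 0 0"

```text
time_s: 10.7
position: [0.4832, 0.1595, 0.2503]
tool_rot: [[-0.15, 0.989, -0.0], [0.989, 0.15, 0.0], [0.0, -0.0, -1.0]]
ft_force: [-0.1, 1.0, 0.2]
grip_width: 0.0429
gripper_force: 0.0
```

>>> move_arm --pt "0 0 -8.8 -13.8 0.3 0 0" --pt "0 0 -8.8 -13.8 0.3 0 0" --pt "0 0 -8.8 -13.8 0.3 0 0" --pt "0 0 -8.8 -13.8 0.3 0 0" --pt "0 0 -8.8 -13.8 0.3 0 0"

```text
time_s: 11.2
position: [0.5071, 0.0247, 0.2501]
tool_rot: [[-0.301, 0.954, -0.0], [0.954, 0.301, 0.001], [0.001, -0.0, -1.0]]
ft_force: [0.2, 0.7, -0.7]
grip_width: 0.0428
gripper_force: 0.0
```

>>> move_arm --pt "0 0 -8.8 -13.6 -1.9 0 0" --pt "0 0 -8.8 -13.6 -1.9 0 0" --pt "0 0 -8.8 -13.6 -1.9 0 0" --pt "0 0 -8.8 -13.6 -1.9 0 0" --pt "0 0 -8.8 -13.6 -1.9 0 0"

```text
time_s: 11.7
position: [0.5301, -0.1099, 0.2501]
tool_rot: [[-0.445, 0.896, -0.0], [0.896, 0.445, 0.001], [0.001, -0.0, -1.0]]
ft_force: [-0.3, 0.5, -0.7]
grip_width: 0.0429
gripper_force: 0.0
```

>>> move_arm --pt "0 0 0 0 0 5 0" --pt "0 0 0 0 0 10 0" --pt "0 0 0 0 0 15 0" --pt "0 0 0 0 0 16.3 0" --pt "0 0 0 0 0 16.3 0"

```text
time_s: 12.2
position: [0.529, -0.1084, 0.0855]
tool_rot: [[-0.446, 0.895, -0.004], [0.895, 0.446, 0.002], [0.004, -0.003, -1.0]]
ft_force: [0.4, -0.4, -0.0]
grip_width: 0.0432
gripper_force: 0.0
```

>>> move_arm --pt "0 0 0 0 0 0 -1" --pt "0 0 0 0 0 0 -1" --pt "0 0 0 0 0 0 -1" --pt "0 0 0 0 0 0 -1" --pt "0 0 0 0 0 0 -1"

```text
time_s: 12.7
position: [0.5305, -0.111, 0.0889]
tool_rot: [[-0.444, 0.896, 0.003], [0.896, 0.444, -0.001], [-0.002, 0.002, -1.0]]
ft_force: [-1.2, 2.6, 6.6]
grip_width: 0.0051
gripper_force: 59.7
```

>>> move_arm --pt "0 0 0 0 0 -5 -1" --pt "0 0 0 0 0 -12 -1" --pt "0 0 0 0 0 -16 -1" --pt "0 0 0 0 0 -17 -1" --pt "0 0 0 0 0 -17 -1"

```text
time_s: 13.2
position: [0.5306, -0.1115, 0.2607]
tool_rot: [[-0.444, 0.896, 0.006], [0.896, 0.444, -0.003], [-0.005, 0.004, -1.0]]
ft_force: [-0.2, 0.4, -2.3]
grip_width: 0.005
gripper_force: 59.3
```

```bash
python3 - <<'E'
from plan import *
plan([(.459,.188,.25,0,-1),(.459,.188,.097,0,-1)])
plan([(.4455,-.1370,.25,-22.6,0)],(.459,.188,.25,0))
E
```

```text
t 13.2 from [ 0.531 -0.111  0.261] 26.3 0.005
[0, 0, np.float64(13.2), np.float64(15.0), np.float64(3.4), np.float64(0.5), -1] x 5
[0, 0, np.float64(13.1), np.float64(15.4), np.float64(0.0), np.float64(0.6), -1] x 5
[0, 0, np.float64(0.0), np.float64(0.0), np.float64(0.0), np.float64(15.3), -1] x 5
end [0.4595 0.188  0.0967] 0.0
t 13.2 from [ 0.531 -0.111  0.261] 26.3 0.005
[0, 0, np.float64(11.3), np.float64(-16.2), np.float64(-0.7), np.float64(0.0), 0] x 5
[0, 0, np.float64(11.3), np.float64(-16.1), np.float64(2.6), np.float64(0.0), 0] x 5
end [ 0.4459 -0.137   0.25  ] -22.6
```

>>> move_arm --pt "0 0 13.2 15 3.4 0.5 -1" --pt "0 0 13.2 15 3.4 0.5 -1" --pt "0 0 13.2 15 3.4 0.5 -1" --pt "0 0 13.2 15 3.4 0.5 -1" --pt "0 0 13.2 15 3.4 0.5 -1"

```text
time_s: 13.7
position: [0.4929, 0.0395, 0.251]
tool_rot: [[-0.23, 0.973, -0.002], [0.973, 0.23, 0.0], [0.001, -0.002, -1.0]]
ft_force: [-0.1, -0.4, -2.6]
grip_width: 0.0049
gripper_force: 59.3
```

>>> move_arm --pt "0 0 13.1 17.1 0.4 0.6 -1" --pt "0 0 13.1 17.1 0.4 0.6 -1" --pt "0 0 13.1 17.1 0.4 0.6 -1" --pt "0 0 13.1 17.1 0.4 0.6 -1" --pt "0 0 13.1 17.1 0.4 0.6 -1"

```text
time_s: 14.2
position: [0.4583, 0.2073, 0.2451]
tool_rot: [[-0.003, 1.0, -0.002], [1.0, 0.003, 0.0], [0.0, -0.002, -1.0]]
ft_force: [0.5, -1.0, -2.2]
grip_width: 0.0051
gripper_force: 59.3
```

>>> move_arm --pt "0 0 0 0 0 5 -1" --pt "0 0 0 0 0 10 -1" --pt "0 0 0 0 0 14 -1" --pt "0 0 0 0 0 15.3 -1" --pt "0 0 0 0 0 15.3 -1"

```text
time_s: 14.7
position: [0.4588, 0.2041, 0.0916]
tool_rot: [[0.001, 1.0, -0.003], [1.0, -0.001, -0.001], [-0.001, -0.003, -1.0]]
ft_force: [-0.4, -0.0, -1.5]
grip_width: 0.0055
gripper_force: 60.4
```

>>> move_arm --pt "0 0 0 0 0 0 -1" --pt "0 0 0 0 0 0 0" --pt "0 0 0 0 0 0 0" --pt "0 0 0 0 0 0 0" --pt "0 0 0 0 0 0 0"

```text
time_s: 15.2
position: [0.459, 0.2056, 0.0935]
tool_rot: [[-0.001, 1.0, 0.001], [1.0, 0.001, 0.0], [0.0, 0.001, -1.0]]
ft_force: [-0.6, 0.1, -0.9]
grip_width: 0.0425
gripper_force: 0.0
```

>>> move_arm --pt "0 0 0 0 0 -3 0" --pt "0 0 0 0 0 -8 0" --pt "0 0 0 0 0 -14 0" --pt "0 0 0 0 0 -15.3 0" --pt "0 0 0 0 0 -15.3 0"

```text
time_s: 15.7
position: [0.4599, 0.206, 0.2499]
tool_rot: [[-0.001, 1.0, 0.007], [1.0, 0.001, 0.001], [0.001, 0.007, -1.0]]
ft_force: [1.2, -0.2, -1.3]
grip_width: 0.0428
gripper_force: 0.0
```

```bash
python3 - <<'E'
from plan import *
P=[env.get_image(n) for n in('top','side')]
print(locate('sq_bad','sq_bad',.445,-.137,P,yaws=np.radians([-30,-5])))
print(locate('cr1','cr',.635,-.032,P,yaws=np.radians([-5,20])))
for k in ('cr_bad','rd_bad'):
  for p in P: print(k,[(round(d['conf'],2),np.round(d['bbox'])) for d in env.outline_of(k,p)])
plan([(.4455,-.1370,.25,-22.6,0),(.4455,-.1370,.036,-22.6,0)])
E
```

```text
(array([ 0.4473, -0.1361]), np.float64(-22.9), np.float64(0.107), 2)
(array([ 0.6373, -0.0295]), np.float64(19.5), np.float64(0.14), 2)
cr_bad [(0.52, array([194., 222.,  23.,  21.]))]
cr_bad [(0.82, array([215., 181.,  20.,  36.]))]
rd_bad [(0.69, array([309., 271.,  20.,  20.])), (0.49, array([155., 226.,  12.,   4.]))]
rd_bad [(0.86, array([204., 289.,  30.,  32.])), (0.58, array([205., 162.,   9.,  33.]))]
t 16.2 from [0.459 0.206 0.246] 0.0 0.043
[0, 0, np.float64(11.3), np.float64(-17.1), np.float64(-0.7), np.float64(-0.2), 0] x 5
[0, 0, np.float64(11.3), np.float64(-17.0), np.float64(2.7), np.float64(-0.2), 0] x 5
[0, 0, np.float64(0.0), np.float64(0.0), np.float64(0.0), np.float64(10.7), 0] x 4
[0, 0, np.float64(0.0), np.float64(0.0), np.float64(0.0), np.float64(10.7), 0] x 4
end [ 0.4452 -0.1373  0.0358] -22.6
```

>>> move_arm --pt "0 0 11.3 -17.1 -0.7 -0.2 0" --pt "0 0 11.3 -17.1 -0.7 -0.2 0" --pt "0 0 11.3 -17.1 -0.7 -0.2 0" --pt "0 0 11.3 -17.1 -0.7 -0.2 0" --pt "0 0 11.3 -17.1 -0.7 -0.2 0"

```text
time_s: 16.7
position: [0.452, 0.0325, 0.2483]
tool_rot: [[0.199, 0.98, -0.0], [0.98, -0.199, -0.0], [-0.0, -0.0, -1.0]]
ft_force: [0.7, -0.3, -0.2]
grip_width: 0.0427
gripper_force: 0.0
```

>>> move_arm --pt "0 0 11.3 -17 2.8 -0.2 0" --pt "0 0 11.3 -17 2.8 -0.2 0" --pt "0 0 11.3 -17 2.8 -0.2 0" --pt "0 0 11.3 -17 2.8 -0.2 0" --pt "0 0 11.3 -17 2.8 -0.2 0"

```text
time_s: 17.2
position: [0.4465, -0.1392, 0.25]
tool_rot: [[0.386, 0.922, -0.0], [0.922, -0.386, 0.0], [-0.0, -0.0, -1.0]]
ft_force: [0.2, -0.1, -0.0]
grip_width: 0.0426
gripper_force: 0.0
```

>>> move_arm --pt "0 0 0 0 0 5 0" --pt "0 0 0 0 0 10 0" --pt "0 0 0 0 0 14 0" --pt "0 0 0 0 0 18 0" --pt "0 0 0 0 0 18 0"

```text
time_s: 17.7
position: [0.4444, -0.1347, 0.0669]
tool_rot: [[0.382, 0.924, -0.008], [0.924, -0.382, 0.005], [0.002, -0.009, -1.0]]
ft_force: [-0.1, -0.0, -0.0]
grip_width: 0.0426
gripper_force: 0.0
```

>>> move_arm --pt "0 0 0 0 0 3.4 0" --pt "0 0 0 0 0 3.4 -1" --pt "0 0 0 0 0 3.4 -1" --pt "0 0 0 0 0 3.4 -1" --pt "0 0 0 0 0 3.4 -1"

```text
time_s: 18.2
position: [0.4469, -0.1376, 0.0378]
tool_rot: [[0.383, 0.924, 0.002], [0.924, -0.383, -0.001], [-0.0, 0.002, -1.0]]
ft_force: [-0.3, 2.1, 8.4]
grip_width: 0.0048
gripper_force: 62.2
```

>>> move_arm --pt "0 0 0 0 0 0 -1" --pt "0 0 0 0 0 -4 -1" --pt "0 0 0 0 0 -9 -1" --pt "0 0 0 0 0 -14 -1" --pt "0 0 0 0 0 -14 -1"

```text
time_s: 18.7
position: [0.4485, -0.1387, 0.1828]
tool_rot: [[0.383, 0.924, 0.011], [0.924, -0.383, -0.007], [-0.002, 0.013, -1.0]]
ft_force: [0.0, 0.1, -2.4]
grip_width: 0.0052
gripper_force: 60.7
```

```bash
python3 - <<'E'
from plan import *
plan([(.460,.105,.18,0,-1),(.460,.105,.05,0,-1)])
plan([(.6368,-.030,.25,19,0),(.6368,-.030,.095,19,0)],(.46,.105,.25,0))
E
```

```text
t 18.7 from [ 0.448 -0.139  0.183] -22.5 0.005
[0, 0, np.float64(-11.3), np.float64(11.5), np.float64(-4.1), np.float64(0.1), -1] x 4
[0, 0, np.float64(-11.2), np.float64(12.0), np.float64(-1.9), np.float64(0.2), -1] x 4
[0, 0, np.float64(-0.0), np.float64(0.0), np.float64(0.1), np.float64(13.0), -1] x 4
end [0.4604 0.1046 0.0498] -0.0
t 18.7 from [ 0.448 -0.139  0.183] -22.5 0.005
[0, 0, np.float64(-9.5), np.float64(-6.8), np.float64(8.8), np.float64(0.0), 0] x 4
[0, 0, np.float64(-9.5), np.float64(-8.1), np.float64(7.7), np.float64(0.0), 0] x 4
[0, 0, np.float64(0.0), np.float64(0.0), np.float64(0.0), np.float64(15.5), 0] x 5
end [ 0.6373 -0.0302  0.095 ] 19.0
```

>>> move_arm --pt "0 0 -11.3 11.5 -4.1 0.1 -1" --pt "0 0 -11.3 11.5 -4.1 0.1 -1" --pt "0 0 -11.3 11.5 -4.1 0.1 -1" --pt "0 0 -11.3 11.5 -4.1 0.1 -1"

```text
time_s: 19.1
position: [0.4519, -0.013, 0.1753]
tool_rot: [[0.192, 0.981, -0.0], [0.981, -0.192, 0.001], [0.001, -0.0, -1.0]]
ft_force: [0.5, 0.5, -1.3]
grip_width: 0.005
gripper_force: 60.5
```

>>> move_arm --pt "0 0 -11.2 12 -1.9 0.2 -1" --pt "0 0 -11.2 12 -1.9 0.2 -1" --pt "0 0 -11.2 12 -1.9 0.2 -1" --pt "0 0 -11.2 12 -1.9 0.2 -1" --pt "0 0 -11.2 12 -1.9 0.2 -1"

```text
time_s: 19.6
position: [0.4573, 0.1054, 0.1732]
tool_rot: [[0.001, 1.0, -0.0], [1.0, -0.001, -0.0], [-0.0, -0.0, -1.0]]
ft_force: [0.2, -0.0, -2.3]
grip_width: 0.0051
gripper_force: 60.6
```

>>> move_arm --pt "0 0 0 0 0 5 -1" --pt "0 0 0 0 0 10 -1" --pt "0 0 0 0 0 13 -1" --pt "0 0 0 0 0 13 -1" --pt "0 0 0 0 0 13 -1"

```text
time_s: 20.1
position: [0.4554, 0.1075, 0.0435]
tool_rot: [[0.003, 1.0, -0.004], [1.0, -0.003, 0.005], [0.005, -0.004, -1.0]]
ft_force: [-8.4, 23.4, 9.8]
grip_width: 0.0047
gripper_force: 102.6
```

>>> move_arm --pt "0 0 0 0 0 0.6 -1" --pt "0 0 0 0 0 0.6 0" --pt "0 0 0 0 0 0.6 0" --pt "0 0 0 0 0 0.6 0" --pt "0 0 0 0 0 0.6 0"

```text
time_s: 20.6
position: [0.4574, 0.1051, 0.0372]
tool_rot: [[0.002, 1.0, -0.0], [1.0, -0.002, -0.0], [-0.0, -0.0, -1.0]]
ft_force: [1.0, -0.8, 0.4]
grip_width: 0.043
gripper_force: 0.0
```

>>> move_arm --pt "0 0 0 0 0 -4 0" --pt "0 0 0 0 0 -8 0" --pt "0 0 0 0 0 -14 0" --pt "0 0 0 0 0 -20 0" --pt "0 0 0 0 0 -20 0"

```text
time_s: 21.1
position: [0.4583, 0.1055, 0.2417]
tool_rot: [[0.001, 1.0, 0.007], [1.0, -0.001, -0.0], [-0.0, 0.007, -1.0]]
ft_force: [0.5, -0.0, -0.8]
grip_width: 0.0428
gripper_force: 0.0
```

```bash
python3 - <<'E'
from plan import *
P=[env.get_image(n) for n in('top','side')]
print(locate('cr1','cr',.6368,-.030,P,yaws=np.radians([-5,20])))
for k in ('cr_bad','rd_bad','sq_bad'):
  for p in P: print(k,[(round(d['conf'],2),np.round(d['bbox'])) for d in env.outline_of(k,p)])
cv2.imwrite('pics/t3.png',cv2.resize(P[1]['color'][100:300,150:350,::-1],(600,600)))
plan([(.6368,-.030,.25,19,0),(.6368,-.030,.095,19,0)])
E
```

```text
(array([ 0.6381, -0.0296]), np.float64(20.6), np.float64(0.106), 1)
cr_bad [(0.43, array([192., 225.,  21.,  18.]))]
cr_bad [(0.67, array([213., 182.,  20.,  38.]))]
rd_bad [(0.68, array([310., 269.,  20.,  18.])), (0.51, array([180., 150., 125.,  58.])), (0.44, array([153., 224.,  19.,  10.]))]
rd_bad [(0.89, array([203., 290.,  23.,  32.])), (0.51, array([204., 166.,  13.,  30.])), (0.17, array([298., 324.,  26.,  41.]))]
sq_bad [(0.29, array([289., 195., 100.,  90.]))]
sq_bad [(0.55, array([223., 198.,  12.,  19.])), (0.2, array([214., 182.,  17.,  37.]))]
t 21.6 from [0.457 0.106 0.236] -0.1 0.043
[0, 0, np.float64(-9.5), np.float64(-6.8), np.float64(9.0), np.float64(-0.7), 0] x 4
[0, 0, np.float64(-9.6), np.float64(-8.2), np.float64(7.7), np.float64(-0.7), 0] x 4
[0, 0, np.float64(0.0), np.float64(0.0), np.float64(0.1), np.float64(15.5), 0] x 5
end [ 0.6374 -0.0302  0.0955] 19.0
```

View pics/t3.png

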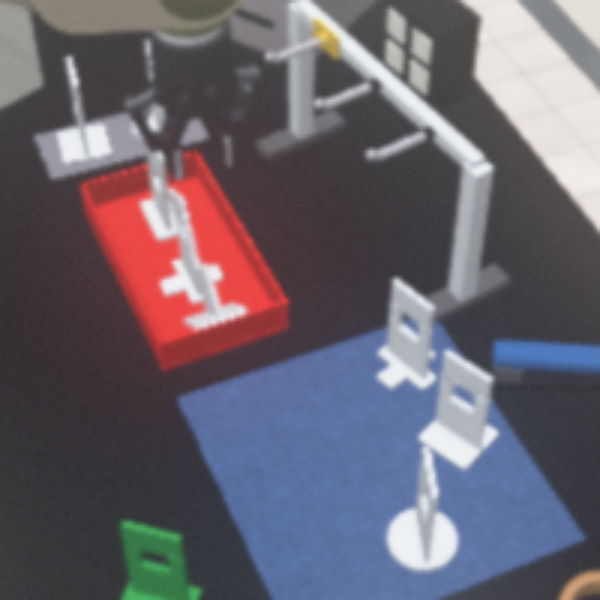

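All three faulty brackets stand in the tray (crop (155,190), (190,250), (215,310)). Now the sound cross.

>>> move_arm --pt "0 0 -9.6 -6.8 9 -0.7 0" --pt "0 0 -9.6 -6.8 9 -0.7 0" --pt "0 0 -9.6 -6.8 9 -0.7 0" --pt "0 0 -9.6 -6.8 9 -0.7 0"

```text
time_s: 22.0
position: [0.5481, 0.0366, 0.2432]
tool_rot: [[-0.164, 0.986, -0.002], [0.986, 0.164, 0.0], [0.0, -0.001, -1.0]]
ft_force: [-0.4, 0.7, -0.1]
grip_width: 0.0428
gripper_force: 0.0
```

>>> move_arm --pt "0 0 -9.9 -8.2 7.7 -0.7 0" --pt "0 0 -9.9 -8.2 7.7 -0.7 0" --pt "0 0 -9.9 -8.2 7.7 -0.7 0" --pt "0 0 -9.9 -8.2 7.7 -0.7 0" --pt "0 0 -9.9 -8.2 7.7 -0.7 0"

```text
time_s: 22.5
position: [0.6358, -0.0291, 0.2511]
tool_rot: [[-0.334, 0.943, -0.001], [0.943, 0.334, 0.001], [0.001, -0.001, -1.0]]
ft_force: [0.6, 0.7, 0.4]
grip_width: 0.0425
gripper_force: 0.0
```

```bash
python3 - <<'E'
from plan import *
P=[env.get_image(n) for n in('top','side','wrist')]
for Q in [P[:1]],[P[1:2]],[P[2:]],[P]: print(locate('cr1','cr',.637,-.030,Q[0],yaws=np.radians([10,25])))
plan([(.637,-.030,.095,19.5,0)])
E
```

```text
None
(array([ 0.6365, -0.0313]), np.float64(15.0), np.float64(0.18), 1)
(array([ 0.635 , -0.0302]), np.float64(19.5), np.float64(0.057), 1)
(array([ 0.6351, -0.0308]), np.float64(19.6), np.float64(0.13), 2)
t 22.95 from [ 0.637 -0.03   0.251] 19.5 0.042
[0, 0, np.float64(-0.0), np.float64(0.0), np.float64(0.0), np.float64(15.6), 0] x 5
end [ 0.6366 -0.0301  0.0955] 19.5
```

>>> move_arm --pt "0 0 0 0 -0.1 5 0" --pt "0 0 0 0 -0.1 10 0" --pt "0 0 0 0 -0.1 14 0" --pt "0 0 0 0 -0.1 15.6 0" --pt "0 0 0 0 -0.1 15.6 0"

```text
time_s: 23.45
position: [0.6346, -0.0304, 0.0927]
tool_rot: [[-0.333, 0.943, -0.005], [0.943, 0.333, 0.001], [0.003, -0.004, -1.0]]
ft_force: [-0.2, 0.1, 0.2]
grip_width: 0.043
gripper_force: 0.0
```

>>> move_arm --pt "0 0 0 0 0 0 -1" --pt "0 0 0 0 0 0 -1" --pt "0 0 0 0 0 0 -1" --pt "0 0 0 0 0 0 -1" --pt "0 0 0 0 0 0 -1"

```text
time_s: 23.95
position: [0.6367, -0.0307, 0.0969]
tool_rot: [[-0.333, 0.943, 0.003], [0.943, 0.333, -0.001], [-0.002, 0.003, -1.0]]
ft_force: [0.9, 0.1, 5.7]
grip_width: 0.005
gripper_force: 61.7
```

>>> move_arm --pt "0 0 0 0 0 -5 -1" --pt "0 0 0 0 0 -10 -1" --pt "0 0 0 0 0 -14 -1" --pt "0 0 0 0 0 -15 -1" --pt "0 0 0 0 0 -15 -1"

```text
time_s: 24.45
position: [0.6359, -0.0307, 0.2463]
tool_rot: [[-0.333, 0.943, 0.002], [0.943, 0.333, -0.001], [-0.001, 0.002, -1.0]]
ft_force: [-0.3, -0.3, -3.5]
grip_width: 0.0053
gripper_force: 60.4
```

```bash
python3 - <<'E'
from plan import *
# lengths: hook2 pre, inserted, hung ; c local TCP height .0935
w=np.radians(11);ux=np.array([np.cos(w),np.sin(w)]);uy=np.array([-ux[1],ux[0]])
h0=np.array([.6515,.2985]);h2=h0-.2*uy;print(h2)
a=h2-.11*ux;b=h2-.012*ux;zi=.208-.072+.0935
plan([(*a,.25,11,-1),(*a,zi,11,-1),(*b,zi,11,-1),(*b,zi-.013,11,-1)])
E
```

```text
[0.6896618  0.10217456]
t 24.45 from [ 0.636 -0.031  0.246] 19.4 0.005
[0, 0, np.float64(8.4), np.float64(12.4), np.float64(-1.4), np.float64(-0.4), -1] x 4
[0, 0, np.float64(0.0), np.float64(0.0), np.float64(0.0), np.float64(2.1), -1] x 2
[0, 0, np.float64(0.0), np.float64(-0.1), np.float64(9.8), np.float64(0.0), -1] x 4
[0, 0, np.float64(0.0), np.float64(0.0), np.float64(0.0), np.float64(1.3), -1] x 2
end [0.6778 0.0994 0.2163] 11.0
```

>>> move_arm --pt "0 0 8.4 6 -4 0 -1" --pt "0 0 8.4 12.4 -1.4 0 -1" --pt "0 0 8.4 12.4 -1.4 0 -1" --pt "0 0 8.4 12.4 -1.4 1.7 -1" --pt "0 0 8.4 12.4 -1.4 1.7 -1"

```text
time_s: 24.95
position: [0.5794, 0.0825, 0.2242]
tool_rot: [[-0.193, 0.981, -0.008], [0.981, 0.193, 0.0], [0.002, -0.008, -1.0]]
ft_force: [-0.3, -1.6, -2.4]
grip_width: 0.0048
gripper_force: 60.3
```

```bash
python3 - <<'E'
from plan import *
P=[env.get_image(n) for n in('top','side','wrist')]
cv2.imwrite('pics/w4.png',P[2]['color'][:,:,::-1])
s=cv2.resize(P[1]['color'][90:220,200:350,::-1],(600,520),interpolation=cv2.INTER_CUBIC);cv2.imwrite('pics/s4.png',s)
w=np.radians(11);ux=np.array([np.cos(w),np.sin(w)]);uy=np.array([-ux[1],ux[0]]);h2=np.array([.6515,.2985])-.2*uy
for d in(-.053,0,.03): print(np.round(pix(P[2],np.array([*(h2+d*ux),.205]))),np.round(pix(P[1],np.array([*(h2+d*ux),.205]))))
o=env.observe();print(o['position'])
t=np.array(o['position'])[:2];print('rel to hook',np.round([(t-h2)@ux,(t-h2)@uy],4))
E
```

```text
[349. 225.] [273. 153.]
[438. 225.] [286. 147.]
[489. 225.] [294. 143.]
[0.58129169 0.08096626 0.2275368 ]
rel to hook [-1.104e-01 -1.000e-04]
```

View pics/w4.png

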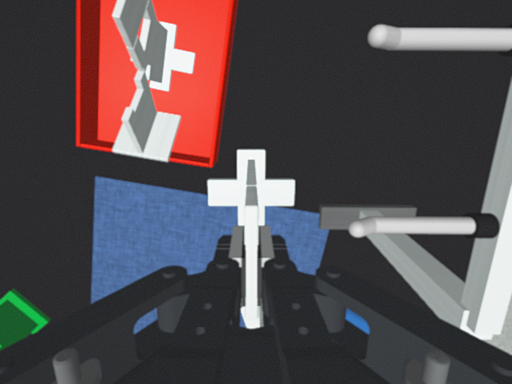

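View pics/s4.png

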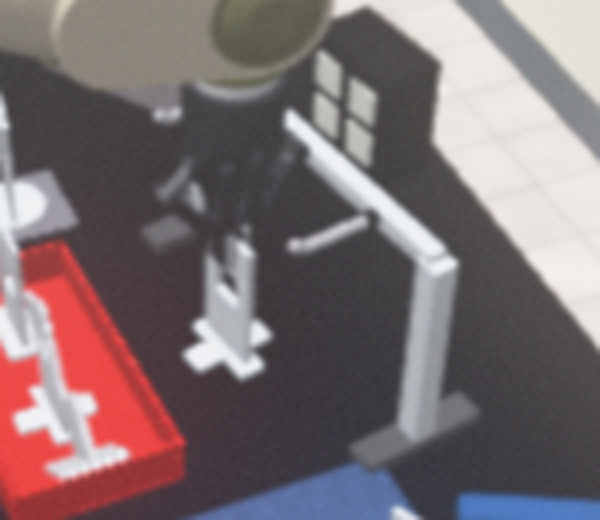

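The peg in the wrist picture (tip (357,228), root (480,225)) matches the prediction; side view shows the bracket in line and clear. Insert, lower, release.

>>> move_arm --pt "0 0 0 0 0 -0.3 -1" --pt "0 0 0 0 3 -0.3 -1" --pt "0 0 0 0 6 -0.3 -1" --pt "0 0 0 0 9 -0.3 -1" --pt "0 0 0 0 9.8 -0.3 -1"

```text
time_s: 25.6
position: [0.6796, 0.1, 0.2307]
tool_rot: [[-0.191, 0.982, 0.0], [0.982, 0.191, 0.0], [-0.0, 0.0, -1.0]]
ft_force: [0.5, -0.4, -3.2]
grip_width: 0.005
gripper_force: 60.4
```

>>> move_arm --pt "0 0 0 0 0 0 -1" --pt "0 0 0 0 0 0.4 -1" --pt "0 0 0 0 0 0.8 -1" --pt "0 0 0 0 0 1.1 -1" --pt "0 0 0 0 0 1.1 -1"

```text
time_s: 26.1
position: [0.677, 0.1003, 0.22]
tool_rot: [[-0.192, 0.981, -0.001], [0.981, 0.192, -0.0], [0.0, -0.001, -1.0]]
ft_force: [-1.0, 0.3, -2.6]
grip_width: 0.0048
gripper_force: 60.4
```

```bash
python3 - <<'E'
from plan import *
P=[env.get_image(n) for n in('side','wrist')]
o=env.observe();print(o['position'],o['ft_force'])
a=cv2.resize(P[0]['color'][90:190,220:330,::-1],(440,400),interpolation=cv2.INTER_CUBIC);b=P[1]['color'][40:360,150:,::-1][:,:360]
cv2.imwrite('pics/s5.png',np.hstack([a,cv2.resize(b,(360,400))]))
E
```

```text
[0.67732661 0.10036999 0.22049656] [-0.71387435 -0.2093743  -1.29382275]
```

View pics/s5.png

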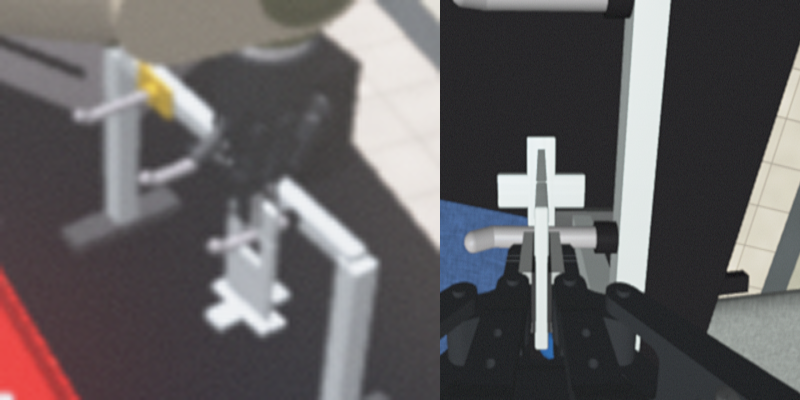

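Peg passes through the window (left crop (235,240)). Set down and release.

>>> move_arm --pt "0 0 0 0 0 0.2 -1" --pt "0 0 0 0 0 0.2 -1" --pt "0 0 0 0 0 0.2 -0.8" --pt "0 0 0 0 0 0.2 -0.6" --pt "0 0 0 0 0 0.2 -0.4"

```text
time_s: 26.7
position: [0.6776, 0.1004, 0.2187]
tool_rot: [[-0.192, 0.981, 0.001], [0.981, 0.192, -0.0], [-0.0, 0.001, -1.0]]
ft_force: [-0.6, -0.1, -0.1]
grip_width: 0.0255
gripper_force: 0.0
```

>>> move_arm --pt "0 0 0 0 0 0 -0.4" --pt "0 0 0 0 0 -2 -0.4" --pt "0 0 0 0 0 -4 -0.4" --pt "0 0 0 0 0 -8 -0.4" --pt "0 0 0 0 0 -10 -0.4"

```text
time_s: 27.2
position: [0.6777, 0.1004, 0.322]
tool_rot: [[-0.192, 0.981, 0.005], [0.981, 0.192, -0.0], [-0.001, 0.004, -1.0]]
ft_force: [-0.8, 0.3, 0.4]
grip_width: 0.0253
gripper_force: 0.0
```

```bash
python3 - <<'E'
from plan import *
P=[env.get_image(n) for n in('top','side')]
o=env.observe();print(o['position'],o['ft_force'])
w=np.radians(11);ux=np.array([np.cos(w),np.sin(w)]);h2=np.array([.6515,.2985])+.2*np.array([ux[1],-ux[0]])-.012*ux
a=cv2.resize(P[1]['color'][90:190,220:330,::-1],(440,400),interpolation=cv2.INTER_CUBIC)
cv2.imwrite('pics/s6.png',a)
for p in P: print([(round(d['conf'],2),np.round(d['bbox'])) for d in env.outline_of('cr1',p)], np.round(pix(p,np.array([*h2,.185]))))
print(locate('cr1','cr',*h2,[P[1]],z=.124,yaws=[w]))
print('sample',locate('cr_sample','cr',.4985,-.394,P,yaws=np.radians([-20,0])))
plan([(.56,-.1,.33,-9,0),(.4985,-.394,.25,-9,0)])
E
```

```text
[0.6780534  0.10043028 0.3220657 ] [ 0.04857338 -0.76757471 -0.70744533]
[] [213. 145.]
[(0.98, array([281., 154.,  15.,  44.]))] [283. 153.]
(array([0.677 , 0.1003]), np.float64(11.5), np.float64(0.148), 1)
sample (array([ 0.5021, -0.3921]), np.float64(-8.3), np.float64(0.186), 2)
t 27.55 from [0.677 0.1   0.317] 11.0 0.026
[0, 0, np.float64(10.0), np.float64(-8.7), np.float64(-7.7), np.float64(-0.7), 0] x 4
[0, 0, np.float64(10.0), np.float64(-9.9), np.float64(-6.0), np.float64(-0.6), 0] x 4
[0, 0, np.float64(0.0), np.float64(-15.0), np.float64(-0.8), np.float64(4.0), 0] x 5
[0, 0, np.float64(0.0), np.float64(-15.0), np.float64(-0.7), np.float64(4.0), 0] x 5
end [ 0.4987 -0.3939  0.2496] -9.0
```

View pics/s6.png

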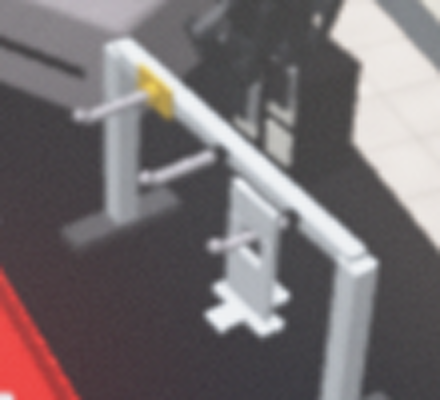

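The cross hangs on hook2 (crop (250,245)). Now fetch the sample.

>>> move_arm --pt "0 0 10 -8.7 -7.7 -0.7 0" --pt "0 0 10 -8.7 -7.7 -0.7 0" --pt "0 0 10 -8.7 -7.7 -0.7 0" --pt "0 0 10 -8.7 -7.7 -0.7 0"

```text
time_s: 27.95
position: [0.6178, -0.0015, 0.3254]
tool_rot: [[-0.016, 1.0, -0.0], [1.0, 0.016, -0.0], [-0.0, -0.0, -1.0]]
ft_force: [1.3, 0.5, 0.9]
grip_width: 0.0427
gripper_force: 0.0
```

>>> move_arm --pt "0 0 10 -9.9 -6 -0.6 0" --pt "0 0 10 -9.9 -6 -0.6 0" --pt "0 0 10 -9.9 -6 -0.6 0" --pt "0 0 10 -9.9 -6 -0.6 0"

```text
time_s: 28.35
position: [0.5603, -0.1006, 0.3311]
tool_rot: [[0.157, 0.988, -0.0], [0.988, -0.157, 0.0], [0.0, -0.0, -1.0]]
ft_force: [1.0, 0.3, -0.1]
grip_width: 0.0428
gripper_force: 0.0
```

>>> move_arm --pt "0 0 0 -15 -0.8 4 0" --pt "0 0 0 -15 -0.8 4 0" --pt "0 0 0 -15 -0.8 4 0" --pt "0 0 0 -15 -0.8 4 0" --pt "0 0 0 -15 -0.8 4 0"

```text
time_s: 28.85
position: [0.53, -0.2465, 0.2902]
tool_rot: [[0.156, 0.988, -0.001], [0.988, -0.156, 0.002], [0.001, -0.001, -1.0]]
ft_force: [-0.6, 0.2, 0.1]
grip_width: 0.0427
gripper_force: 0.0
```

>>> move_arm --pt "0 0 0 -15 -0.7 4 0" --pt "0 0 0 -15 -0.7 4 0" --pt "0 0 0 -15 -0.7 4 0" --pt "0 0 0 -15 -0.7 4 0" --pt "0 0 0 -15 -0.7 4 0"

```text
time_s: 29.35
position: [0.5001, -0.3931, 0.2508]
tool_rot: [[0.155, 0.988, -0.0], [0.988, -0.155, 0.001], [0.001, -0.0, -1.0]]
ft_force: [0.0, 0.2, 1.0]
grip_width: 0.0426
gripper_force: 0.0
```

```bash
python3 - <<'E'
from plan import *
P=[env.get_image(n) for n in('side','wrist')]
r=[locate('cr_sample','cr',.4985,-.394,Q,yaws=np.radians([-20,0])) for Q in (P[:1],P[1:],P)]
for q in r: print(q)
for n in ('mug','scanner'): print(n,[(round(d['conf'],2),np.round(at_z(P[0],d['pixel'],0),3)) for d in env.tip_of(n,P[0])][:2])
q=r[1] or r[2]
cv2.imwrite('pics/w7.png',P[1]['color'][:,:,::-1])
plan([(*q[0],.25,q[1],0),(*q[0],.095,q[1],0)])
E
```

```text
(array([ 0.4991, -0.3929]), np.float64(-8.7), np.float64(0.109), 1)
(array([ 0.4991, -0.3928]), np.float64(-7.5), np.float64(0.06), 1)
(array([ 0.4991, -0.3929]), np.float64(-7.8), np.float64(0.086), 2)
mug [(0.79, array([ 0.444, -0.513,  0.   ]))]
scanner []
t 29.75 from [ 0.499 -0.393  0.252] -8.9 0.043
[0, 0, np.float64(-1.4), np.float64(0.0), np.float64(0.0), np.float64(0.2), 0] x 2
[0, 0, np.float64(0.0), np.float64(0.0), np.float64(0.0), np.float64(15.5), 0] x 5
end [ 0.4994 -0.393   0.0948] -7.5
```

View pics/w7.png

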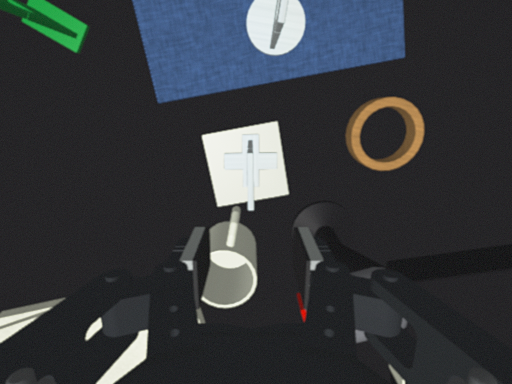

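Wrist picture: sample centred at (250,165); mug at (230,265); scanner foot at (322,225) with its red nose near (303,305). Check clearance of the scanner head to the gripper body.

```bash
python3 - <<'E'
from plan import *
p=env.get_image('top');w=env.get_image('wrist')
for n in('scanner','mug'):
    for d in env.outline_of(n,p)[:2]: print(n,d['conf'],np.round(d['bbox']),np.round(at_z(p,d['bbox'][:2],.1),3))
for uv in [(418,187),(414,165),(405,178),(425,188)]: print('top',uv,[np.round(at_z(p,uv,z)[:2],3) for z in(.14,.18)])
for uv in [(300,295),(304,320)]: print('wrist',uv,[np.round(at_z(w,uv,z)[:2],3) for z in(.1,.14,.18)])
print('foot',np.round(at_z(w,(322,225),0),3))
E
```

```text
mug 0.42 [278. 130.  16.  40.] [ 0.748 -0.104  0.1  ]
top (418, 187) [array([ 0.541, -0.525]), array([ 0.534, -0.509])]
top (414, 165) [array([ 0.611, -0.519]), array([ 0.601, -0.503])]
top (405, 178) [array([ 0.57 , -0.488]), array([ 0.562, -0.473])]
top (425, 188) [array([ 0.537, -0.547]), array([ 0.53, -0.53])]
wrist (300, 295) [array([ 0.532, -0.54 ]), array([ 0.529, -0.511]), array([ 0.526, -0.482])]
wrist (304, 320) [array([ 0.533, -0.575]), array([ 0.53 , -0.541]), array([ 0.527, -0.508])]
foot [ 0.584 -0.503  0.   ]
```

>>> move_arm --pt "0 0 -1.4 0 0 4 0" --pt "0 0 -1.4 0 0 9 0" --pt "0 0 -1.4 0 0 13 0" --pt "0 0 -1.4 0 0 15.7 0" --pt "0 0 -1.4 0 0 15.7 0"

```text
time_s: 30.45
position: [0.4976, -0.3925, 0.0906]
tool_rot: [[0.132, 0.991, -0.005], [0.991, -0.132, 0.006], [0.005, -0.006, -1.0]]
ft_force: [-0.9, 0.3, -0.1]
grip_width: 0.0426
gripper_force: 0.0
```

>>> move_arm --pt "0 0 0 0 0 0 -1" --pt "0 0 0 0 0 0 -1" --pt "0 0 0 0 0 0 -1" --pt "0 0 0 0 0 0 -1" --pt "0 0 0 0 0 0 -1"

```text
time_s: 30.95
position: [0.4996, -0.3947, 0.0965]
tool_rot: [[0.131, 0.991, 0.003], [0.991, -0.131, -0.003], [-0.003, 0.003, -1.0]]
ft_force: [0.2, -0.4, 6.8]
grip_width: 0.0052
gripper_force: 59.7
```

>>> move_arm --pt "0 0 0 0 0 -5 -1" --pt "0 0 0 0 0 -10 -1" --pt "0 0 0 0 0 -15 -1" --pt "0 0 0 0 0 -18 -1" --pt "0 0 0 0 0 -18 -1"

```text
time_s: 31.45
position: [0.4997, -0.3945, 0.28]
tool_rot: [[0.131, 0.991, 0.007], [0.991, -0.131, -0.007], [-0.007, 0.008, -1.0]]
ft_force: [0.6, 0.1, -2.2]
grip_width: 0.0051
gripper_force: 59.3
```

```bash
python3 - <<'E'
from plan import *
w=np.radians(11);ux=np.array([np.cos(w),np.sin(w)])
h0=np.array([.6515,.2985]);a=h0-.115*ux;b=h0-.012*ux
plan([(.5,-.1,.275,0,-1),(*a,.275,11,-1)])
E
```

```text
t 31.45 from [ 0.5   -0.394  0.28 ] -7.5 0.005
[0, 0, np.float64(-3.8), np.float64(14.6), np.float64(-1.9), np.float64(0.3), -1] x 5
[0, 0, np.float64(-3.7), np.float64(14.7), np.float64(-1.0), np.float64(0.2), -1] x 5
[0, 0, np.float64(-5.5), np.float64(18.8), np.float64(1.9), np.float64(0.0), -1] x 5
[0, 0, np.float64(-5.5), np.float64(18.6), np.float64(3.8), np.float64(0.0), -1] x 5
end [0.5389 0.2768 0.275 ] 11.0
```

>>> move_arm --pt "0 0 -3.8 14.6 -1.9 0.3 -1" --pt "0 0 -3.8 14.6 -1.9 0.3 -1" --pt "0 0 -3.8 14.6 -1.9 0.3 -1" --pt "0 0 -3.8 14.6 -1.9 0.3 -1"

```text
time_s: 31.85
position: [0.4988, -0.2413, 0.2711]
tool_rot: [[0.061, 0.998, -0.001], [0.998, -0.061, 0.002], [0.002, -0.001, -1.0]]
ft_force: [0.4, -0.9, -2.4]
grip_width: 0.005
gripper_force: 59.2
```

>>> move_arm --pt "0 0 -3.7 14.7 -1 0.2 -1" --pt "0 0 -3.7 14.7 -1 0.2 -1" --pt "0 0 -3.7 14.7 -1 0.2 -1" --pt "0 0 -3.7 14.7 -1 0.2 -1"

```text
time_s: 32.25
position: [0.4981, -0.0947, 0.2689]
tool_rot: [[-0.004, 1.0, -0.001], [1.0, 0.004, 0.002], [0.002, -0.001, -1.0]]
ft_force: [0.3, -0.5, -1.6]
grip_width: 0.0047
gripper_force: 59.3
```

>>> move_arm --pt "0 0 -5.5 18.8 1.9 0 -1" --pt "0 0 -5.5 18.8 1.9 0 -1" --pt "0 0 -5.5 18.8 1.9 0 -1" --pt "0 0 -5.5 18.8 1.9 0 -1" --pt "0 0 -5.5 18.8 1.9 0 -1"

```text
time_s: 32.75
position: [0.5179, 0.0921, 0.2684]
tool_rot: [[-0.1, 0.995, -0.001], [0.995, 0.1, 0.001], [0.001, -0.001, -1.0]]
ft_force: [0.2, -0.7, -2.0]
grip_width: 0.005
gripper_force: 59.2
```

>>> move_arm --pt "0 0 -5.5 18.6 3.8 0 -1" --pt "0 0 -5.5 18.6 3.8 0 -1" --pt "0 0 -5.5 18.6 3.8 0 -1" --pt "0 0 -5.5 18.6 3.8 0 -1" --pt "0 0 -5.5 18.6 3.8 0 -1"

```text
time_s: 33.25
position: [0.5382, 0.2806, 0.2676]
tool_rot: [[-0.194, 0.981, -0.002], [0.981, 0.194, 0.0], [0.001, -0.002, -1.0]]
ft_force: [0.1, -0.1, -1.8]
grip_width: 0.0051
gripper_force: 59.3
```

```bash
python3 - <<'E'
from plan import *
P=env.get_image('wrist');S=env.get_image('side')
cv2.imwrite('pics/w8.png',np.hstack([cv2.resize(P['color'],(400,300)),cv2.resize(S['color'][60:260,150:400],(400,300))])[:,:,::-1])
w=np.radians(11);ux=np.array([np.cos(w),np.sin(w)]);h0=np.array([.6515,.2985]);b=h0-.012*ux;a=h0-.115*ux
for d in(-.053,0): print(np.round(pix(P,np.array([*(h0+d*ux),.205]))*400/512))
plan([(*a,.2295,11,-1),(*b,.2295,11,-1),(*b,.2183,11,-1)])
for k in ('sq1','rd1'): print(k,[(round(d['conf'],2),np.round(at_z(S,d['pixel'],.003),3)) for d in env.tip_of(k,S)])
E
```

```text
[263. 163.]
[319. 163.]
t 33.35 from [0.538 0.277 0.268] 11.0 0.005
[0, 0, np.float64(-0.0), np.float64(-0.1), np.float64(0.0), np.float64(3.9), -1] x 2
[0, 0, np.float64(-0.0), np.float64(0.1), np.float64(10.3), np.float64(0.0), -1] x 4
[0, 0, np.float64(-0.0), np.float64(0.0), np.float64(0.0), np.float64(1.1), -1] x 2
end [0.6395 0.2967 0.2181] 11.0
sq1 [(0.48, array([0.749, 0.552, 0.003]))]
rd1 [(0.78, array([ 0.552, -0.236,  0.003]))]
```

View pics/w8.png

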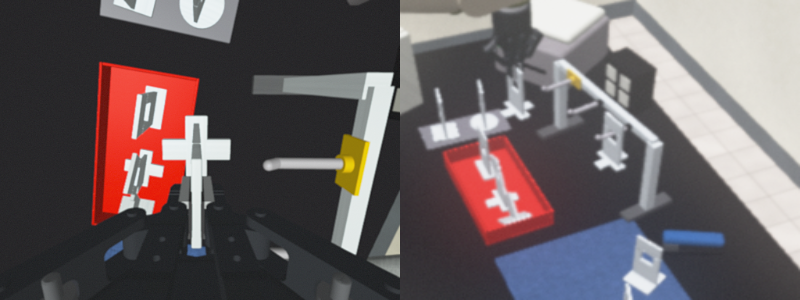

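Yellow hook peg tip at (268,164), as predicted; all else in place. Lower, insert, lower.

>>> move_arm --pt "0 0 0 0 0 2.5 -1" --pt "0 0 0 0 0 3.8 -1" --pt "0 0 0 0 0 3.8 -1" --pt "0 0 0 0 0 3.8 -1"

```text
time_s: 33.85
position: [0.5387, 0.2765, 0.232]
tool_rot: [[-0.188, 0.982, 0.001], [0.982, 0.188, 0.0], [-0.0, 0.001, -1.0]]
ft_force: [-0.3, 0.4, -1.0]
grip_width: 0.0051
gripper_force: 59.2
```

>>> move_arm --pt "0 0 0 0 0 0 -1" --pt "0 0 0 0 3 0 -1" --pt "0 0 0 0 6 0 -1" --pt "0 0 0 0 9 0 -1" --pt "0 0 0 0 10.3 0 -1"

```text
time_s: 34.35
position: [0.6414, 0.2968, 0.2314]
tool_rot: [[-0.189, 0.982, 0.001], [0.982, 0.189, 0.0], [-0.0, 0.001, -1.0]]
ft_force: [0.4, -1.1, -1.9]
grip_width: 0.0048
gripper_force: 59.4
```

>>> move_arm --pt "0 0 0 0 0 0 -1" --pt "0 0 0 0 0 0.4 -1" --pt "0 0 0 0 0 0.8 -1" --pt "0 0 0 0 0 1 -1" --pt "0 0 0 0 0 1 -1"

```text
time_s: 34.85
position: [0.6388, 0.297, 0.2213]
tool_rot: [[-0.19, 0.982, -0.001], [0.982, 0.19, -0.0], [-0.0, -0.001, -1.0]]
ft_force: [-0.3, -1.4, -0.9]
grip_width: 0.0049
gripper_force: 59.5
```

```bash
python3 - <<'E'
from plan import *
P=env.get_image('wrist');S=env.get_image('side');o=env.observe();print(o['position'],o['ft_force'])
cv2.imwrite('pics/w9.png',np.hstack([cv2.resize(P['color'],(400,300)),cv2.resize(S['color'][80:180,210:335],(400,300))])[:,:,::-1])
E
```

```text
[0.63917066 0.29706005 0.22162915] [-0.09341458  0.04048347 -1.96177509]
```

View pics/w9.png

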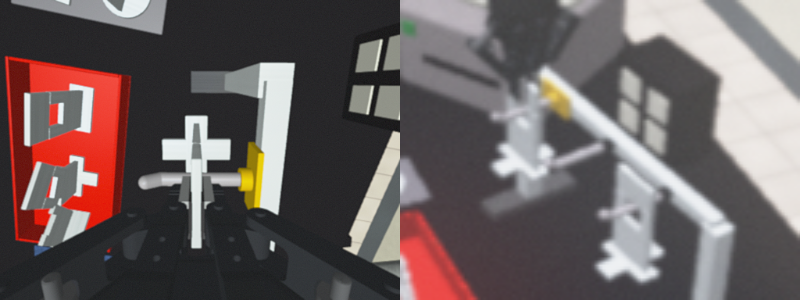

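The peg passes through the sample's window (right half (525,110)). Set down 3 mm, release, retreat.

>>> move_arm --pt "0 0 0 0 0 0.3 -1" --pt "0 0 0 0 0 0.3 -1" --pt "0 0 0 0 0 0.3 -0.8" --pt "0 0 0 0 0 0.3 -0.6" --pt "0 0 0 0 0 0.3 -0.4"

```text
time_s: 35.45
position: [0.6395, 0.297, 0.2187]
tool_rot: [[-0.19, 0.982, 0.001], [0.982, 0.19, 0.0], [0.0, 0.001, -1.0]]
ft_force: [-0.5, 0.6, -0.1]
grip_width: 0.0259
gripper_force: 0.0
```

>>> move_arm --pt "0 0 0 0 0 0 -0.4" --pt "0 0 0 0 0 -2 -0.4" --pt "0 0 0 0 0 -4 -0.4" --pt "0 0 0 0 0 -8 -0.4" --pt "0 0 0 0 0 -10 -0.4"

```text
time_s: 35.95
position: [0.6395, 0.2971, 0.322]
tool_rot: [[-0.19, 0.982, 0.004], [0.982, 0.19, 0.001], [0.0, 0.005, -1.0]]
ft_force: [0.5, 0.1, 0.0]
grip_width: 0.0258
gripper_force: 0.0
```

>>> move_arm --pt "0 0 0 0 -5 -2 -0.4" --pt "0 0 0 0 -10 -2 -0.4" --pt "0 0 0 0 -15 -2 -0.4" --pt "0 0 0 0 -15 -2 -0.4"

```text
time_s: 36.35
position: [0.4865, 0.2679, 0.339]
tool_rot: [[-0.191, 0.981, -0.002], [0.981, 0.191, -0.0], [-0.0, -0.002, -1.0]]
ft_force: [1.2, 0.6, 1.1]
grip_width: 0.0257
gripper_force: 0.0
```

```bash
python3 - <<'E'
from plan import *
S=env.get_image('side');T=env.get_image('top')
cv2.imwrite('pics/f.png',np.hstack([cv2.resize(S['color'][80:330,140:390],(500,500)),cv2.resize(T['color'][120:260,90:390][:,:],(300,140)).repeat(1,0) if 0 else cv2.resize(T['color'][110:260,230:340],(300,500))])[:,:,::-1])
w=np.radians(11);ux=np.array([np.cos(w),np.sin(w)]);h0=np.array([.6515,.2985]);h2=h0+.2*np.array([ux[1],-ux[0]])
for h in(h0,h2): print(np.round(h-.012*ux,4),locate('cr1','cr',*(h-.012*ux),[S,T],z=.124,yaws=[w]))
print(env.observe()['time_s'])
E
```

```text
[0.6397 0.2962] (array([0.6796, 0.2551]), np.float64(35.0), np.float64(0.87), 1)
[0.6779 0.0999] (array([0.6788, 0.1014]), np.float64(10.9), np.float64(0.155), 2)
36.65
```

View pics/f.png

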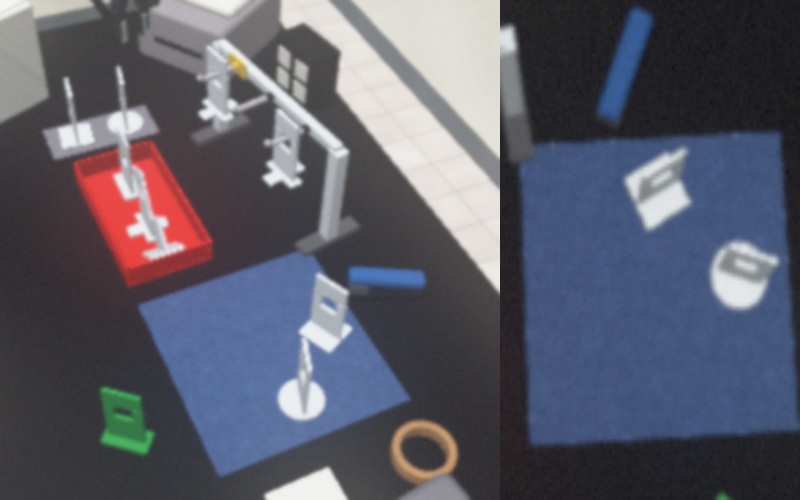

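Both crosses hang (sample on the yellow hook at (215,85), stock at (285,150)). The tray holds three faulty brackets, and the square and round brackets stand on the mat. Handing in.

```bash
python3 -c "
from rig import env
print(env.close_job())"
```

```text
the job is handed in; nothing more can be done
None
```

The job is handed in, with no verdict returned: the last pictures show the three faulty brackets in the red tray, the sound cross on a plain hook, the cross sample on the yellow-marked hook, and the sound square and round brackets still standing on the mat.

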